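# Set the carved pieces on their drying boards

## Robot

A 7-joint arm with a two-finger parallel gripper is mounted at the origin on the work surface. World frame = base frame: x ahead of the robot, y to its left, z up, the work surface at z = 0. Lengths are in m, angles in degrees, forces in N, time in s.
With the tool pointing down it reaches from about 0.4 to 0.875 m from the base axis. Payload 6.5 kg.
Tool frame: the origin (TCP) lies at the very end of the fingers, on their centre line; the grasp point (between the pads) lies 19 mm behind it; x points along the fingers, y is the direction in which the jaws open and shut, and the axes are right-handed (so a half turn about x gives the same grasp; the last joint's range is limited). The gripper opens to 85 mm and grips with 20 to 120 N. Pads are 22 mm wide; open, the fingers measure 114 mm over their backs; the gripper's body (76 mm by 85 mm) begins 54 mm behind the grasp point. The pads swing forward as they close: fully open they stand 13 mm farther back than shut.
Start: joints at [-71.86, 30.733, -0.252, 88.115, 0.149, 61.152, -4.079], TCP at [0.243, 0.603, 0.209] pointing down, gripper open.
Joint ranges: [-154.64, 154.64], [-21.42, 123.67], [-72.66, 72.17], [13.99, 137.28], [-74.86, 254.86], [10.95, 109.41], [-158.01, 158.01]. Speed limits (degrees/s): [136.94, 136.94, 180, 180, 180, 180, 180].

## Interface

Orientations are given as a 3x3 rotation matrix whose columns are the frame's x, y, z axes.
In Python, from cell import observe, read_camera, calibration, hand_in gives the robot as it stands.
- The arm moves only by the shell command python3 -m pendant 'ROWS' [FORCE]. ROWS is a JSON object of lists of equal length, an entry for each row: "offset": the shift along the tool's x, y, z in mm, a list of three; "rot": the turn, a rotation vector about the tool's x, y, z in rad, a list of three; "jaw": the finger opening in mm, from 0 to 85.4. A call has 1 to 10 rows; each row is the pose to reach, as a shift and turn from the pose commanded when the call began, along the tool's axes at that moment; what a row does not reach only later rows make up. A row lasts 1/8 s, in which the tool goes at most 62.5 mm and 10.7 degrees, less where a joint would pass 70% of its speed; a pose out of reach is approached as far as the arm can. A call with a gripper value outside its range is refused whole. The fingers move at their own pace and stop on an object; FORCE is the grip in N (left out, the last holds). Time passes only in rows, so rows that repeat a pose let the fingers close. It gives the time, the measured TCP pose, the force and the opening at its end, in the units of the state.
- observe(): the state, without advancing time (a new reading comes with each control period).
- read_camera(name): name is "scene" or "top"; returns the picture (400x640x3 uint8, blue, green, red); there is no depth.
- calibration(name): a dict with "fov_y" (degrees; the focal length in pixels is half the picture's height over the tangent of half this angle, whatever the lens; pixels are square), "cx", "cy" (the principal point, pixels), "xyz" and "attitude" of the camera in the world. Camera axes: x right, y up, looking along -z (the intrinsics and any distortion apply to the point x, -y, -z); pixel columns grow to the right and rows downward; lengths in m; the calibration is good to about 2 mm. A picture is of the moment at which its call begins. calibration takes no time and is no camera call.
- hand_in(): hands the job in, once; it reports no verdict.
The state is a dict: "clock": time; "q": joint angles; "joint_velocities": joint speeds; "tau": joint torques, N m; "position": TCP position; "ee_rot": TCP orientation; "wrist_force": force on the tool from outside, world axes, zero at the start; "wrist_torque": the same for the moment, N m; "grip_width": finger opening in m.
Only numpy, scipy, OpenCV 4.12 (cv2) and the standard library are available. Lean on these libraries where they do the work, as an engineer would, in place of code of your own. Each camera call takes 0.05 s, during which the arm holds its last target.

## Task

Put each of the four limewood carvings on the drying board whose recess has the shape and size of its foot: the cat in the square one, the mushroom in the larger round one, the rook in the smaller round one, and the boot in the long one with its toe at the end with the cut-off corners. Each must stand upright with its foot flat on the felt, inside the rim. Do not tip any carving over on the way, and leave the oil jar and the gouge where they are.

Things in the scene. Friction and masses are not known exactly. Their poses are not given: they have to be found in the camera images.
- cat: Pale limewood carving of a sitting cat, 86 mm high (96 with the ears), on a square foot 46 x 46 mm, 14 mm thick. Above the foot it is a block 36 mm (x) by 34 mm (y) with rounded edges: grip it there, 40 to 75 mm up. About 60 g. Origin: centre of the underside; z up, the face looks along -x, sides of the foot along x and y.
- boot: Pale limewood boot, 76 mm high. Sole 78 mm long, 34 wide, square heel, round toe. Shaft: a solid block 38 mm (x) by 34 (y), 38 at the collar on top, with a dark disc as its mouth: grip it across y, 45 to 70 mm up. Toe part 34 mm high. About 70 g. Origin: underside, below the shaft, 20 mm from the heel's back; x points to the toe, its tip 58 mm from the origin; z up.
- mushroom: Pale limewood mushroom, 75 mm high, on a round foot of 54 mm diameter, 10 mm thick; stem 22 mm thick; cap 50 mm in diameter, its upright rim from 44 to 56 mm height with a dome above: grip the rim. About 50 g. Origin: centre of the underside, z up.
- rook: Pale limewood chess rook (castle), 77 mm high, on a round foot of 36 mm diameter, 10 mm thick; column 22 mm thick; round crown of 30 mm diameter from 48 to 70 mm height with six battlements above: grip the crown. About 35 g. Origin: centre of the underside, z up.
- board_cat: Drying board for the cat: dark wood, fixed flat on the bench, 80 x 80 mm, 14 mm high, with a square recess 62 x 62 mm, 6 mm deep, lined with grey felt, its floor 8 mm above the bench. Origin: centre of the board at bench level, z up, sides along x and y.
- board_mushroom: Drying board for the mushroom: dark wood, fixed, 88 x 88 mm, 14 mm high, with the larger round recess, 70 mm in diameter, 6 mm deep, grey felt floor 8 mm above the bench. Origin: centre of the board at bench level, z up.
- board_rook: Drying board for the rook: dark wood, fixed, 70 x 70 mm, 14 mm high, with the smaller round recess, 52 mm in diameter, 6 mm deep, grey felt floor 8 mm above the bench. Origin: centre of the board at bench level, z up.
- board_boot: Drying board for the boot: dark wood, fixed, 110 x 66 mm, 14 mm high; long recess 94 x 50 mm, 6 mm deep, felt floor 8 mm above the bench; its toe end has two cut-off corners, its heel end is square. Origin: at bench level on the middle line, 28 mm from the inner heel end; x points to the toe end (inner face at 66 mm), z up. Boot home: origins and x directions agree.
- oil_jar: Bystander: amber glass jar of oil with a steel lid, 64 mm in diameter, 85 mm high, 350 g, standing among the pieces. Origin: centre of the underside.
- gouge: Bystander: carving gouge lying at the far side of the work, about 240 mm long, 24 mm high, wooden handle (to its -x, 123 mm), steel blade (to its +x, 120 mm). Origin: at bench level below the front end of the handle.
Things that resemble listed ones, but are neither listed nor needed, are in the scene too. What is shaped like the rook but black or turquoise is not meant.

How it is judged (in metres and radians):
At the end, for the whole second after the job is handed in: Cat, boot, mushroom and rook each stand in the recess of their own board: origin within 13 mm (horizontally) of the board's origin (for the boot this means toe to the toe end), underside within 2.5 mm of the recess floor, upright within 0.06 rad, released and at rest (horizontal distance between cat and board_cat below 0.013 m and z of cat in the frame of board_cat below 0.0105 m and angle between each of cat, boot, mushroom, rook's own z axis and vertical below 0.06 rad and linear speed of each of cat, boot, mushroom, rook below 0.02 m/s and contact force between the fingers and cat below 0.05 N and horizontal distance between boot and board_boot below 0.013 m and z of boot in the frame of board_boot below 0.0105 m and contact force between the fingers and boot below 0.05 N and horizontal distance between mushroom and board_mushroom below 0.013 m and z of mushroom in the frame of board_mushroom below 0.0105 m and contact force between the fingers and mushroom below 0.05 N and horizontal distance between rook and board_rook below 0.013 m and z of rook in the frame of board_rook below 0.0105 m and contact force between the fingers and rook below 0.05 N); the robot touches nothing.
It fails at once if a carving is tipped over (leans more than about 40 degrees) (angle between any of cat, boot, mushroom, rook's own z axis and vertical above 0.7 rad).
It fails at once if the oil jar is pushed out of its place (more than 20 mm) (distance of oil_jar from where it was at the start of the episode above 0.02 m).
It fails at once if the gouge is pushed out of its place (more than 20 mm) (distance of gouge from where it was at the start of the episode above 0.02 m).
It also fails if it takes over 99 s, if anything falls off the work surface, if the arm or the gripper's body presses on something with over 40 N, if the wrist force passes 120 N, or if a joint passes its speed limit or range.

## Working session

There is one attempt and no reset: what is moved stays moved. The work goes in short steps, Python scripts to look and compute and a shell command to move; the robot and the scene stay as the last step left them, time stands still between calls to the robot, and variables do not carry over. Pictures are saved under pics/ and viewed, and the job is handed in when it is done.

```bash
ls; mkdir -p pics
python3 - <<'E'
from cell import observe, read_camera, calibration
import cv2
s=observe();print({k:s[k] for k in('clock','position','ee_rot','grip_width','wrist_force')})
for n in('scene','top'):
    c=calibration(n);print(n,c)
    cv2.imwrite(f'pics/{n}0.png',read_camera(n))
E
```

```text
pics
{'clock': 0.0, 'position': array([0.24256292, 0.6023237 , 0.20797777]), 'ee_rot': array([[-5.46476076e-04,  3.73443274e-01,  9.27652857e-01],
       [-1.67998895e-03,  9.27651343e-01, -3.73443654e-01],
       [-9.99998439e-01, -1.76252457e-03,  1.20441308e-04]]), 'grip_width': 0.08531838583130931, 'wrist_force': array([0.17243943, 0.34758486, 0.662442  ])}
scene {'fov_y': 49.235588240532074, 'cx': 316.3968365469719, 'cy': 193.09481619117778, 'xyz': array([1.09075554, 0.60017845, 0.70825863]), 'attitude': array([[-0.772424  , -0.40870886,  0.48612574],
       [ 0.63510046, -0.49354131,  0.59419222],
       [-0.00292849,  0.76770701,  0.64079433]])}
top {'fov_y': 42.94585208555516, 'cx': 320.28346721131646, 'cy': 192.58753906285074, 'xyz': array([ 0.36670108, -0.01922228,  1.53610901]), 'attitude': array([[ 3.75084882e-04,  9.90712613e-01, -1.35971974e-01],
       [-9.99992816e-01, -1.41289317e-04, -3.78798132e-03],
       [-3.77201226e-03,  1.35972418e-01,  9.90705442e-01]])}
```

View pics/scene0.png

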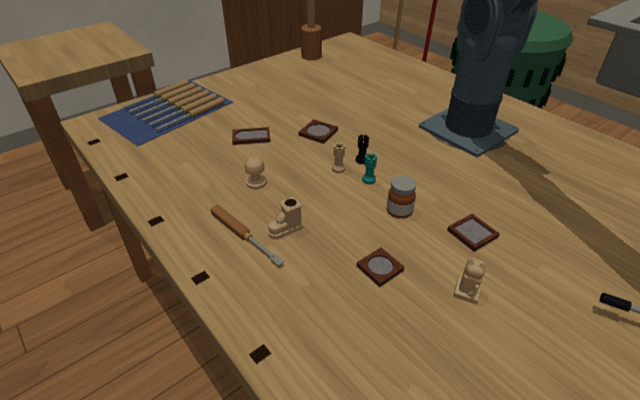

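View pics/top0.png

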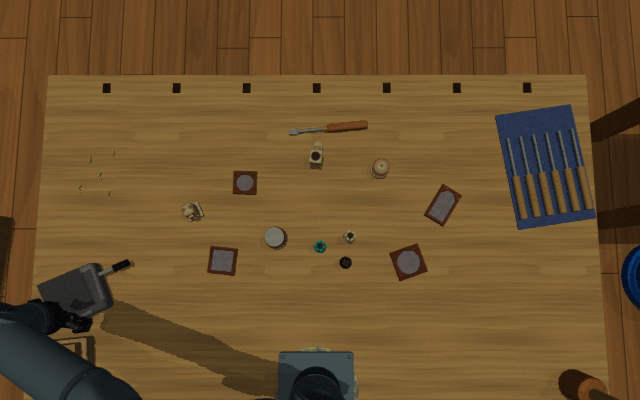

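The top view shows boards at (245,183) round, (223,261) square, (443,205) long and (409,262) round. The carvings are the boot (316,155), mushroom (380,168), cat (192,211) and a pale rook (350,237) beside a black one (345,262) and a turquoise one (320,247). Next I'll enlarge these areas.

```bash
cat > h.py <<'E'
import numpy as np, cv2
from cell import calibration
def K(n):
    c=calibration(n); f=200/np.tan(np.radians(c['fov_y']/2)); return c,f
def ray(n,uv):
    c,f=K(n); d=np.array([(uv[0]-c['cx'])/f,-(uv[1]-c['cy'])/f,-1.]); return np.array(c['xyz']),np.array(c['attitude'])@d
def onz(n,uv,z):
    o,d=ray(n,uv); return o+d*(z-o[2])/d[2]
def proj(n,p):
    c,f=K(n); q=np.array(c['attitude']).T@(np.array(p)-c['xyz']); return np.array([c['cx']-f*q[0]/q[2], c['cy']+f*q[1]/q[2]])
E
python3 - <<'E'
import cv2,numpy as np
from h import *
t=cv2.imread('pics/top0.png');s=cv2.imread('pics/scene0.png')
cv2.imwrite('pics/t1.png',cv2.resize(t[110:290,160:320],None,fx=3.3,fy=3.3,interpolation=cv2.INTER_CUBIC))
cv2.imwrite('pics/t2.png',cv2.resize(t[110:290,300:480],None,fx=3.3,fy=3.3,interpolation=cv2.INTER_CUBIC))
cv2.imwrite('pics/s1.png',cv2.resize(s[110:310,200:520],None,fx=2.5,fy=2.5,interpolation=cv2.INTER_CUBIC))
print(proj('top',[0,0,0]),proj('scene',[0,0,0]))
E
```

```text
[315.59804644 390.21007386] [467.26882535 128.54349874]
```

View pics/t1.png

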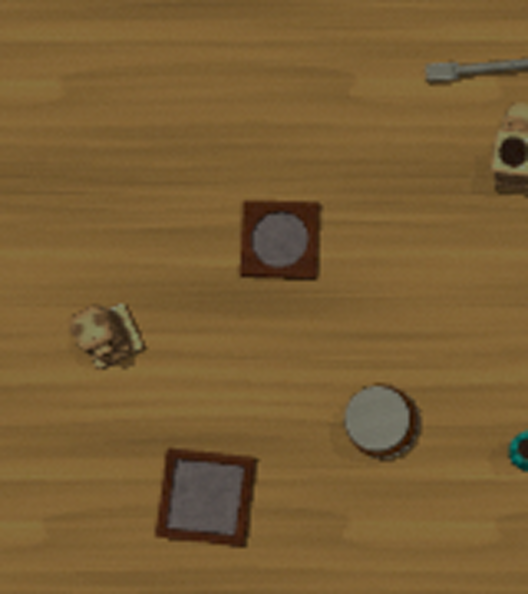

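View pics/t2.png

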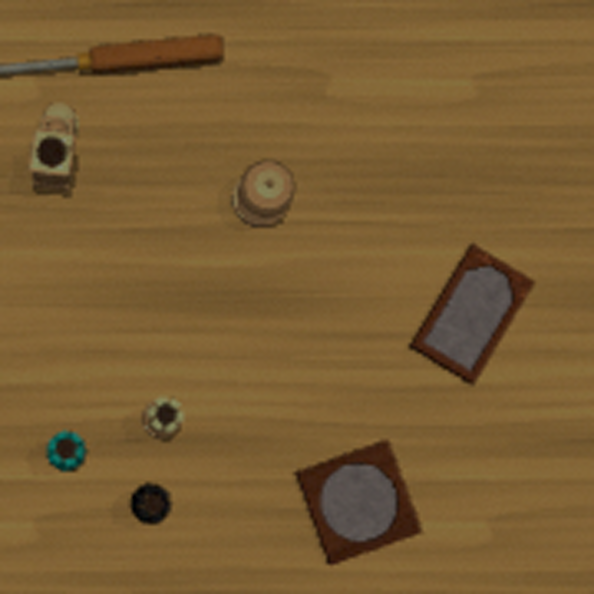

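View pics/s1.png

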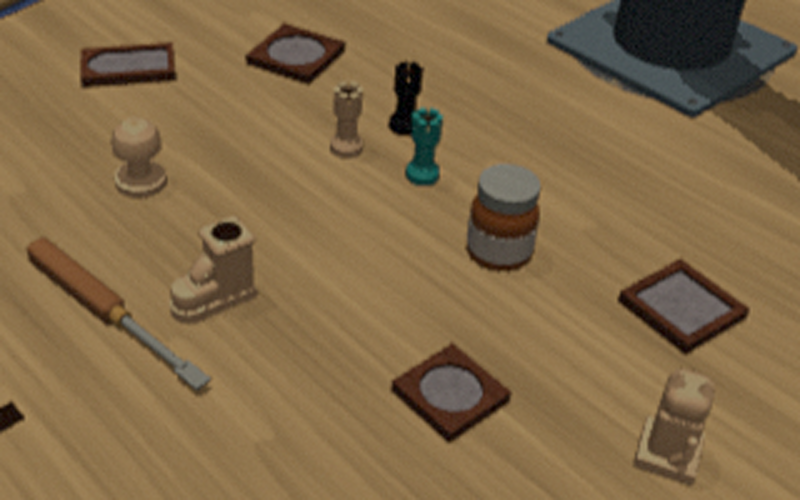

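Rook candidates in the top view are the pale rook at (350,237), the black at (345,262) and the turquoise at (320,247). The pale limewood one fits the description. The smaller round recess is the board at (245,183) and the larger is at (409,262). Now I'll measure masks.

Run:
```python
import cv2,numpy as np
from h import *
for n,pts in(('top',dict(cat=(188,208),cat2=(199,210),mush=(379,170),rook=(345,237),boot=(317,145),wood=(280,200),wood2=(360,220),board=(235,185),felt=(245,183),bootsh=(311,157))),('scene',dict(cat=(474,270),foot=(462,294),mush=(254,165),rook=(339,160),boot=(294,220),wood=(350,220),board=(360,268),wood2=(420,260)))):
    im=cv2.imread(f'pics/{n}0.png');hsv=cv2.cvtColor(im,cv2.COLOR_BGR2HSV)
    for k,(u,v) in pts.items(): print(n,k,im[v-1:v+2,u-1:u+2].mean((0,1)).round(),hsv[v,u])
    # mask
    B=im.astype(float)
    sat=B.max(2)-B.min(2)
    m=((B[...,0]/B[...,2])>(0.52 if n=='top' else 0.6))&(B[...,2]>60)
    m=m.astype(np.uint8)*255
    roi=m[110:310,150:520] if n=='scene' else m[100:300,150:480]
    cv2.imwrite(f'pics/m_{n}.png',cv2.resize(roi,None,fx=2,fy=2,interpolation=0))
```

```text
top cat [ 72. 110. 121.] [ 25  98 125]
top cat2 [ 64.  96. 106.] [ 20 106 115]
top mush [ 66. 103. 130.] [ 16 132 131]
top rook [51. 81. 95.] [ 18 136  77]
top boot [ 71. 109. 128.] [ 19 120 132]
top wood [ 52.  97. 127.] [ 18 149 123]
top wood2 [ 54. 102. 132.] [ 18 152 131]
top board [24. 39. 69.] [ 11 184  75]
top felt [76. 79. 86.] [ 9 30 86]
top bootsh [51. 77. 85.] [ 22 106  77]
scene cat [ 91. 122. 149.] [ 17 101 151]
scene foot [ 98. 132. 153.] [ 19  85 162]
scene mush [ 96. 130. 155.] [ 18  93 157]
scene rook [48. 66. 86.] [ 15 114  85]
scene boot [47. 66. 85.] [ 14 114  85]
scene wood [ 79. 118. 145.] [ 17 117 144]
scene board [19. 30. 45.] [ 14 170  30]
scene wood2 [ 76. 116. 142.] [ 18 119 141]<stdin>:9: RuntimeWarning: divide by zero encountered in divide
<stdin>:9: RuntimeWarning: invalid value encountered in divide
```

```bash
python3 -c "
import cv2,numpy as np
a=cv2.imread('pics/m_top.png');b=cv2.imread('pics/m_scene.png')
w=max(a.shape[1],b.shape[1]);p=lambda x:cv2.copyMakeBorder(x,0,4,0,w-x.shape[1],0,value=(0,0,200))
cv2.imwrite('pics/mm.png',cv2.resize(np.vstack([p(a),p(b)]),None,fx=.74,fy=.74))"
```

```text
(no output)
```

View pics/mm.png

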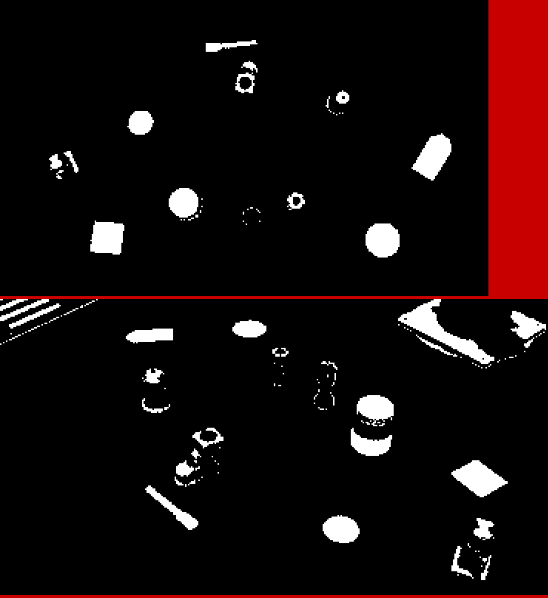

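Felt masks are clean. I'll get the board poses from them and zoom on the carvings with pixel ticks.

Run:
```python
import cv2,numpy as np
from h import *
im=cv2.imread('pics/top0.png');B=im.astype(float)+1e-3
def dec(n,im,c):
    B=im.astype(float)+1e-3
    felt=((B.max(2)-B.min(2))<0.28*B.max(2))&(B[...,2]>50)
    return felt.astype(np.uint8)
for n,cs in(('top',dict(rook=(245,183),cat=(223,261),mush=(409,262),boot=(443,205))),('scene',dict(rook=(380,266),cat=(474,231),mush=(318,131),boot=(250,136)))):
    im=cv2.imread(f'pics/{n}0.png');m=dec(n,im,0)
    for k,(u,v) in cs.items():
        nn,lab,st,ce=cv2.connectedComponentsWithStats(m)
        l=lab[v,u]; cnt=max(cv2.findContours((lab==l).astype(np.uint8),0,1)[0],key=cv2.contourArea)
        W=np.array([onz(n,p[0]+0.0,0.009)[:2] for p in cnt],np.float32)
        r=cv2.minAreaRect(W*1000)
        mask=(lab==l); ys,xs=np.nonzero(mask); P=np.array([onz(n,(x,y),0.009)[:2] for x,y in zip(xs,ys)])
        print(n,k,ce[l].round(1),'rect c',np.round(r[0],1),'size',np.round(r[1],1),'ang',round(r[2],1),'centroid',(P.mean(0)*1000).round(1),'area eq d',round(2*np.sqrt(st[l,4]/np.pi),1))
def zoom(n,u0,v0,w,h,f,name):
    im=cv2.imread(f'pics/{n}0.png')[v0:v0+h,u0:u0+w]
    z=cv2.resize(im,None,fx=f,fy=f,interpolation=cv2.INTER_CUBIC); z=cv2.convertScaleAbs(z,alpha=1.5)
    for i in range(0,w,5):
        cv2.line(z,(i*f+f//2,0),(i*f+f//2,h*f),(0,255,0) if (u0+i)%10==0 else (90,120,90),1)
        if (u0+i)%10==0: cv2.putText(z,str(u0+i),(i*f+f//2-10,9),0,.35,(0,0,255),1)
    for i in range(0,h,5):
        cv2.line(z,(0,i*f+f//2),(w*f,i*f+f//2),(0,255,0) if (v0+i)%10==0 else (90,120,90),1)
        if (v0+i)%10==0: cv2.putText(z,str(v0+i),(0,i*f+f//2),0,.35,(0,0,255),1)
    cv2.imwrite(name,z); return z
a=zoom('top',175,190,40,40,9,'pics/zc.png');b=zoom('top',300,135,40,40,9,'pics/zb.png')
c=zoom('top',360,150,40,40,9,'pics/zm.png');d=zoom('top',330,220,40,40,9,'pics/zr.png')
cv2.imwrite('pics/zt.png',cv2.resize(np.vstack([np.hstack([a,b]),np.hstack([c,d])])[:,:],None,fx=.83,fy=.83))
a=zoom('scene',445,250,55,55,6,'pics/x.png');b=zoom('scene',260,190,55,55,6,'pics/x.png')
c=zoom('scene',230,145,55,55,6,'pics/x.png');d=zoom('scene',315,130,55,55,6,'pics/x.png')
cv2.imwrite('pics/zs.png',cv2.resize(np.vstack([np.hstack([a,b]),np.hstack([c,d])]),None,fx=.9,fy=.9))
```

```text
top rook [244.4 182.1] rect c [608.9 217.2] size [49.3 45.7] ang 1.1 centroid [608.6 217.5] area eq d 16.4
top cat [221.8 260.1] rect c [373.3 280.3] size [62.1 61.3] ang 84.4 centroid [373.2 280. ] area eq d 23.3
top mush [408.4 261.8] rect c [ 368.  -274.5] size [64.8 65.7] ang 0.0 centroid [ 368.6 -275.4] area eq d 23.1
top boot [442.5 205.2] rect c [ 539.8 -383.8] size [48.6 91.9] ang 58.0 centroid [ 537.9 -382.4] area eq d 24.3
scene rook [380.1 265. ] rect c [606.5 217. ] size [50.  48.9] ang 82.8 centroid [606.6 217.3] area eq d 21.4
scene cat [473.1 230.5] rect c [369.9 279.6] size [61. 60.] ang 82.9 centroid [370.9 280.1] area eq d 25.2Traceback (most recent call last):
  File "<stdin>", line 15, in <module>
  File "h.py", line 8, in onz
    o,d=ray(n,uv); return o+d*(z-o[2])/d[2]
        ~~~^^^^^^
  File "h.py", line 6, in ray
    c,f=K(n); d=np.array([(uv[0]-c['cx'])/f,-(uv[1]-c['cy'])/f,-1.]); return np.array(c['xyz']),np.array(c['attitude'])@d
        ~^^^
  File "h.py", line 4, in K
    c=calibration(n); f=200/np.tan(np.radians(c['fov_y']/2)); return c,f
ValueError: time passes only in moves, steps and waits
```

```bash
python3 - <<'E'
import re
s=open('h.py').read()
s=s.replace("def K(n):","_c={}\ndef K(n):\n    if n in _c: return _c[n]").replace("return c,f\n","_c[n]=(c,f); return c,f\n",1)
open('h.py','w').write(s)
E
cat > m2.py <<'E'
import cv2,numpy as np
from h import *
def felt(im):
    B=im.astype(float)+1e-3
    return (((B.max(2)-B.min(2))<0.28*B.max(2))&(B[...,2]>50)).astype(np.uint8)
def boards(tag):
  for n,cs in(('top',dict(rook=(245,183),cat=(223,261),mush=(409,262),boot=(443,205))),('scene',dict(rook=(380,266),cat=(474,231),mush=(318,131),boot=(250,136)))):
    im=cv2.imread(f'pics/{n}{tag}.png');nn,lab,st,ce=cv2.connectedComponentsWithStats(felt(im))
    for k,(u,v) in cs.items():
        l=lab[v,u]; cnt=max(cv2.findContours((lab==l).astype(np.uint8),0,1)[0],key=cv2.contourArea)
        W=np.array([onz(n,p[0],0.009)[:2] for p in cnt],np.float32)
        r=cv2.minAreaRect(W*1000)
        ys,xs=np.nonzero(lab==l); P=np.array([onz(n,(x,y),0.009)[:2] for x,y in zip(xs,ys)])
        print(n,k,ce[l].round(1),'rect c',np.round(r[0],1),'size',np.round(r[1],1),'ang',round(r[2],1),'centroid',(P.mean(0)*1000).round(1))
def zoom(n,tag,u0,v0,w,h,f):
    im=cv2.imread(f'pics/{n}{tag}.png')[v0:v0+h,u0:u0+w]
    z=cv2.resize(im,None,fx=f,fy=f,interpolation=cv2.INTER_CUBIC); z=cv2.convertScaleAbs(z,alpha=1.5)
    for i in range(0,w,5):
        g=(0,255,0) if (u0+i)%10==0 else (90,120,90); x=i*f+f//2
        cv2.line(z,(x,0),(x,6 if (u0+i)%10 else h*f),g,1)
        if (u0+i)%10==0: cv2.putText(z,str(u0+i),(x-10,9),0,.35,(0,0,255),1)
    for i in range(0,h,5):
        g=(0,255,0); y=i*f+f//2
        cv2.line(z,(0,y),(6 if (v0+i)%10 else w*f,y),g,1)
        if (v0+i)%10==0: cv2.putText(z,str(v0+i),(0,y),0,.35,(0,0,255),1)
    return z
E
python3 - <<'E'
from m2 import *
boards('0')
Z=lambda u,v:zoom('top','0',u,v,40,32,9)
cv2.imwrite('pics/zt.png',np.vstack([np.hstack([Z(175,195),Z(300,138)]),np.hstack([Z(360,155),Z(330,222)])]))
Z=lambda u,v:zoom('scene','0',u,v,55,50,6)
cv2.imwrite('pics/zs.png',np.vstack([np.hstack([Z(445,255),Z(260,192)]),np.hstack([Z(230,148),Z(315,130)])]))
E
```

```text
top rook [244.4 182.1] rect c [608.9 217.2] size [49.3 45.7] ang 1.1 centroid [608.6 217.5]
top cat [221.8 260.1] rect c [373.3 280.3] size [62.1 61.3] ang 84.4 centroid [373.2 280. ]
top mush [408.4 261.8] rect c [ 368.  -274.5] size [64.8 65.7] ang 0.0 centroid [ 368.6 -275.4]
top boot [442.5 205.2] rect c [ 539.8 -383.8] size [48.6 91.9] ang 58.0 centroid [ 537.9 -382.4]
scene rook [380.1 265. ] rect c [606.5 217. ] size [50.  48.9] ang 82.8 centroid [606.6 217.3]
scene cat [473.1 230.5] rect c [369.9 279.6] size [61. 60.] ang 82.9 centroid [370.9 280.1]
scene mush [317.8 129.7] rect c [ 366.8 -277.4] size [63.8 64.4] ang 77.3 centroid [ 366.6 -276.9]
scene boot [251.4 134.1] rect c [ 537.1 -386.3] size [44.5 92.3] ang 55.6 centroid [ 535.1 -384.4]
```

View pics/zt.png

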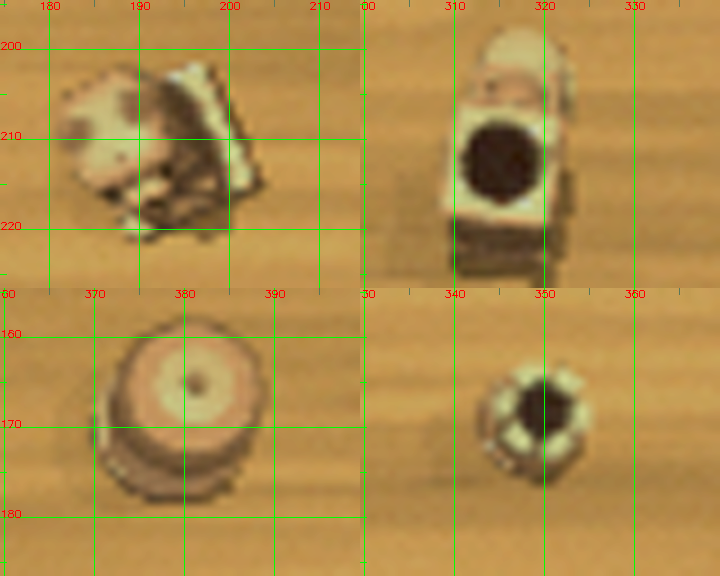

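View pics/zs.png

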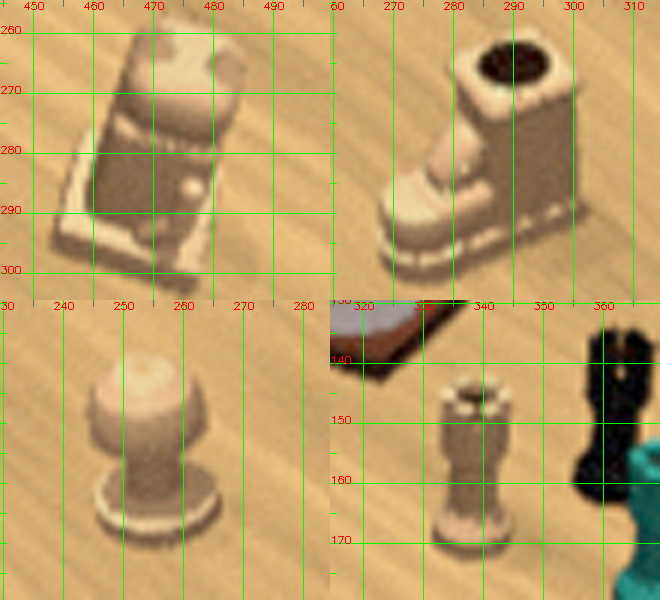

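Fixing the tick drawing and finding dark blobs (boot mouth, rook crown) automatically, plus foot crops.

```bash
python3 - <<'E'
s=open('m2.py').read()
i=s.index('    for i in range(0,w,5)')
s=s[:i]+'''    for u in range(u0,u0+w):
        if u%5==0:
            x=(u-u0)*f+f//2; cv2.line(z,(x,0),(x,h*f if u%10==0 else 8),(0,255,0),1)
            if u%10==0: cv2.putText(z,str(u),(x-10,9),0,.35,(0,0,255),1)
    for v in range(v0,v0+h):
        if v%5==0:
            y=(v-v0)*f+f//2; cv2.line(z,(0,y),(w*f if v%10==0 else 8,y),(0,255,0),1)
            if v%10==0: cv2.putText(z,str(v),(0,y),0,.35,(0,0,255),1)
    return z
'''
open('m2.py','w').write(s)
E
python3 - <<'E'
from m2 import *
Z=lambda u,v:zoom('top','0',u,v,40,32,9)
cv2.imwrite('pics/zt2.png',np.vstack([np.hstack([Z(175,195),Z(300,138)]),np.hstack([Z(360,155),Z(330,222)])]))
Z=lambda u,v:zoom('scene','0',u,v,55,50,6)
cv2.imwrite('pics/zs2.png',np.vstack([np.hstack([Z(445,255),Z(260,192)]),np.hstack([Z(230,148),Z(315,130)])]))
def blob(n,u,v,th=45,r=8):
    g=cv2.imread(f'pics/{n}0.png').max(2); m=(g<th).astype(np.uint8)
    nn,lab,st,ce=cv2.connectedComponentsWithStats(m[v-r:v+r,u-r:u+r])
    for l in range(1,nn):
        if st[l,4]>4: print(n,(u,v),ce[l]+[u-r,v-r],st[l,4])
blob('top',316,155);blob('top',350,237);blob('scene',290,203);blob('scene',339,146,70,7)
def tri(a,b):
    o1,d1=ray('top',a);o2,d2=ray('scene',b)
    A=np.stack([d1,-d2],1);t=np.linalg.lstsq(A,o2-o1,rcond=None)[0]
    p,q=o1+d1*t[0],o2+d2*t[1];return (p+q)/2,np.linalg.norm(p-q)
print(tri((315.5,155.5),(290.5,203)))
E
```

```text
top (316, 155) [315.06666667 155.55555556] 45
top (350, 237) [349.76470588 235.17647059] 17
scene (290, 203) [290.16666667 202.33333333] 54
scene (339, 146) [338.6 146.2] 5
(array([0.67620011, 0.00120668, 0.07421927]), np.float64(0.0023379849549764265))
```

View pics/zt2.png

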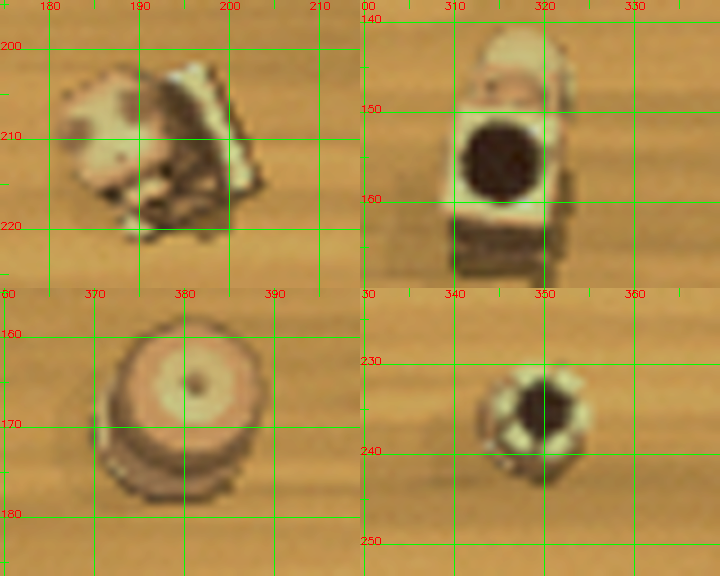

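View pics/zs2.png

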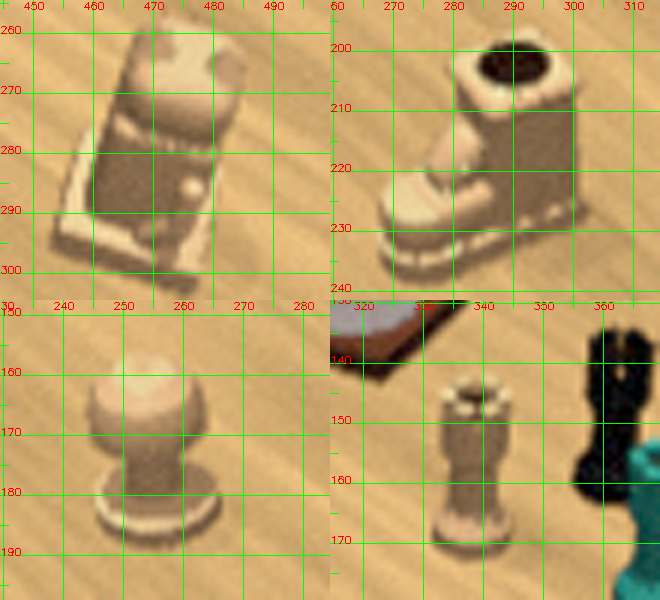

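Run:
```python
from m2 import *
P=lambda l,n,uv,z:print(l,n,uv,z,(onz(n,uv,z)*1000).round(1))
P('boot mouth','top',(315,155.5),.076);P('boot mouth','scene',(290.2,202.3),.076)
P('boot toe tip','top',(318,140.3),.02)
P('sole heel corner near','scene',(302,227),.0);P('sole toe side','scene',(279,236),.0)
P('collar L back','top',(308.8,161),.076);P('collar R back','top',(320.5,162.5),.076);P('collar L front','top',(310.2,149.2),.076)
P('collar','scene',(280.5,204),.076);P('collar','scene',(287.5,211.5),.076);P('collar','scene',(300.5,206),.076);P('collar','scene',(292,196.5),.076)
P('mush tip','top',(381,165.5),.075)
P('mush foot L','scene',(245.3,182),.005);P('mush foot R','scene',(266.5,182),.005)
P('mush foot bottom','scene',(256,188.7),0.)
P('rook crown','top',(349.9,235.2),.072);P('rook crown','scene',(338.6,145.5),.077)
P('rook foot L','scene',(331.5,167.5),.005);P('rook foot R','scene',(344.8,167.5),.005)
P('rook foot bot','scene',(338.5,172.5),.0)
P('cat foot','scene',(454.5,292),.014);P('cat foot','scene',(453,295.5),.0);P('cat foot','scene',(475,299),.014);P('cat foot','scene',(477,303),0.);P('cat foot','scene',(460,275.5),.014)
P('cat foot','top',(196.5,201.5),.014);P('cat foot','top',(203,215),.014);P('cat','top',(197.8,220.5),0)
P('cat foot','top',(189.5,221),.014)
P('cat head','top',(188,209),.086)
```

```text
boot mouth top (315, 155.5) 0.076 [676.7   1.9  76. ]
boot mouth scene (290.2, 202.3) 0.076 [675.7   1.5  76. ]
boot toe tip top (318, 140.3) 0.02 [735.9  -6.4  20. ]
sole heel corner near scene (302, 227) 0.0 [657.   16.8   0. ]
sole toe side scene (279, 236) 0.0 [715.1   6.6  -0. ]
collar L back top (308.8, 161) 0.076 [660.3  20.   76. ]
collar R back top (320.5, 162.5) 0.076 [655.9 -14.2  76. ]
collar L front top (310.2, 149.2) 0.076 [695.6  16.   76. ]
collar scene (280.5, 204) 0.076 [695.5  -7.5  76. ]
collar scene (287.5, 211.5) 0.076 [698.3  22.   76. ]
collar scene (300.5, 206) 0.076 [665.8  25.7  76. ]
collar scene (292, 196.5) 0.076 [660.8 -11.8  76. ]
mush tip top (381, 165.5) 0.075 [ 647.1 -190.9   75. ]
mush foot L scene (245.3, 182) 0.005 [ 670.8 -204.3    5. ]
mush foot R scene (266.5, 182) 0.005 [ 628.4 -169.2    5. ]
mush foot bottom scene (256, 188.7) 0.0 [ 661.6 -169.     0. ]
rook crown top (349.9, 235.2) 0.072 [444.1 -98.8  72. ]
rook crown scene (338.6, 145.5) 0.077 [445.  -97.3  77. ]
rook foot L scene (331.5, 167.5) 0.005 [ 457.2 -109.3    5. ]
rook foot R scene (344.8, 167.5) 0.005 [429.5 -86.4   5. ]
rook foot bot scene (338.5, 172.5) 0.0 [453.  -85.4   0. ]
cat foot scene (454.5, 292) 0.014 [547.8 360.7  14. ]
cat foot scene (453, 295.5) 0.0 [546.1 359.2  -0. ]
cat foot scene (475, 299) 0.014 [531.  395.9  14. ]
cat foot scene (477, 303) 0.0 [524.8 399.8   0. ]
cat foot scene (460, 275.5) 0.014 [505.6 342.4  14. ]
cat foot top (196.5, 201.5) 0.014 [548.5 360.1  14. ]
cat foot top (203, 215) 0.014 [507.6 339.2  14. ]
cat top (197.8, 220.5) 0 [492.2 357.7   0. ]
cat foot top (189.5, 221) 0.014 [489.6 379.1  14. ]
cat head top (188, 209) 0.086 [518.3 365.8  86. ]
```

Measured, in mm:

| Item | Position (x, y) | Angle |
|---|---|---|
| Cat | (517, 369.5) | yaw 26.5° |
| Boot | (676, 1.7) | heading -8° |
| Mushroom | (648.5, -189) | n/a |
| Rook | (444.3, -98) | n/a |
| Cat board | (372, 280) | -6.3° |
| Rook board | (607.7, 217.3) | n/a |
| Mushroom board | (367.5, -276) | n/a |
| Boot board origin | about (522.6, -374.6) | -33° |

I'll start with the cat, whose identity the crop confirmed (ears, square foot).

```bash
cat > g.py <<'E'
import sys,numpy as np
from scipy.spatial.transform import Rotation as Ro
from cell import observe
s=observe(); R=np.array(s['ee_rot']);p=np.array(s['position'])*1000
yaw=np.degrees(np.arctan2(R[1,1],R[0,1]))
print('t',round(s['clock'],2),'p',p.round(1),'jaw yaw',round(yaw,1),'grip',round(s['grip_width']*1000,1),'F',np.round(s['wrist_force'],1))
a=[float(v) for v in sys.argv[1:]]
i=0
while i+3<len(a)+0 and len(a)>=4:
    x,y,z,w=a[i:i+4]; i+=4
    c,q=np.cos(np.radians(w)),np.sin(np.radians(w)); T=np.array([[0,c,q],[0,q,-c],[-1,0,0]])
    print(a[i-4:i],'offset',(R.T@(np.array([x,y,z])-p)).round(1),'rot',Ro.from_matrix(R.T@T).as_rotvec().round(3))
E
python3 g.py 517 369.5 150 116.5
```

```text
t 0.1 p [242.6 602.4 208.1] jaw yaw 68.1 grip 85.8 F [-0.3  0.3  0.4]
[517.0, 369.5, 150.0, 116.5] offset [  58.3 -113.4  341.5] rot [-0.845 -0.001  0.001]
```

```bash
python3 -m pendant '{"offset":[[0,-16,48],[10,-33,98],[20,-49,147],[30,-66,197],[40,-83,247],[50,-99,296],[58,-113,341],[58,-113,341],[58,-113,341]],"rot":[[-0.12,0,0],[-0.25,0,0],[-0.37,0,0],[-0.5,0,0],[-0.62,0,0],[-0.74,0,0],[-0.845,0,0],[-0.845,0,0],[-0.845,0,0]],"jaw":[85,85,85,85,85,75,70,70,70]}' 40; python3 g.py 517 369.5 38 116.5
python3 -c "
from cell import *;import cv2
cv2.imwrite('pics/scene1.png',read_camera('scene'));cv2.imwrite('pics/top1.png',read_camera('top'))
from m2 import *
cv2.imwrite('pics/c1.png',np.hstack([zoom('scene','1',400,200,110,120,4),zoom('top','1',160,180,80,120,4)]))"
```

```text
clock: 1.23
position: [0.5162, 0.3711, 0.1506]
ee_rot: [[-0.001, -0.445, 0.895], [0.0, 0.895, 0.445], [-1.0, 0.001, -0.001]]
wrist_force: [0.5, -0.0, -0.3]
grip_width: 0.0699
t 1.23 p [516.2 371.1 150.6] jaw yaw 116.5 grip 69.9 F [ 0.5 -0.  -0.3]
[517.0, 369.5, 38.0, 116.5] offset [ 1.126e+02 -1.900e+00  1.000e-01] rot [-0.001 -0.001 -0.001]
```

View pics/c1.png

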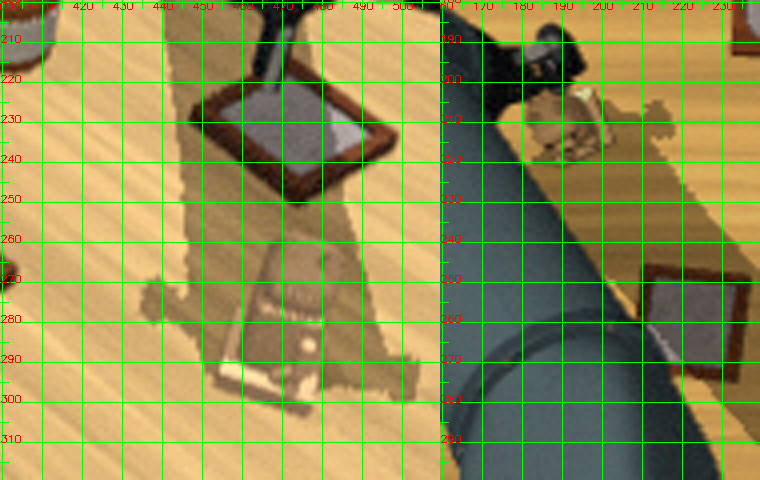

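The crop shows the arm's shadow over the cat, a fingertip near scene (468,220) and the gripper near top (188,193). I'll check these against the projected TCP.

Run:
```python
from m2 import *
j=np.array([-.445,.895,0])
for s in(-1,1):
    for z in(.15,.165):
        p=np.array([.5162,.3711,z])+s*.035*j
        print(s,z,proj('scene',p),proj('top',p))
cv2.imwrite('pics/c2.png',np.hstack([zoom('scene','1',420,140,100,120,4),zoom('top','1',150,160,80,120,4)]))
```

```text
-1 0.15 [465.57733306 232.94654579] [191.55667687 201.67964401]
-1 0.165 [467.40378607 226.95198499] [190.15184127 201.0271333 ]
1 0.15 [506.46860265 244.51865697] [168.31689571 212.9726159 ]
1 0.165 [508.87097401 238.49599021] [166.6573942  212.43998226]
```

View pics/c2.png

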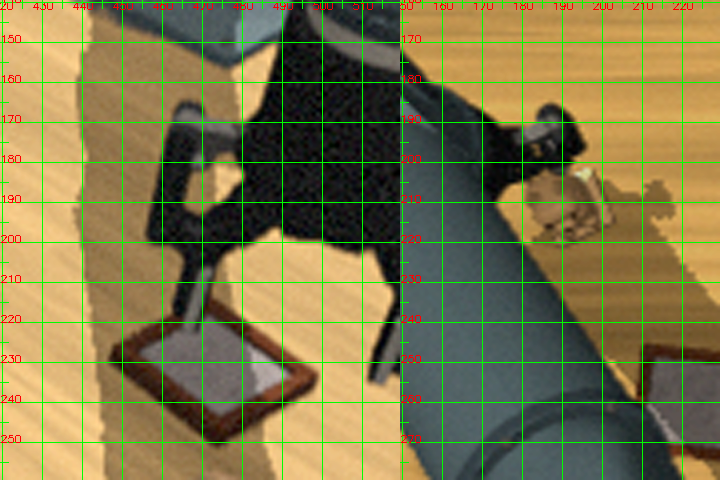

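```bash
python3 -m pendant '{"offset":[[30,-1,0],[60,-2,0],[90,-2,0],[105,-2,0],[114,-2,0],[114,-2,0]],"rot":[[0,0,0],[0,0,0],[0,0,0],[0,0,0],[0,0,0],[0,0,0]],"jaw":[70,70,70,70,70,70]}' 40; python3 -m pendant '{"offset":[[0,0,0],[0,0,0],[0,0,0],[0,0,0],[0,0,0],[0,0,0],[0,0,0],[0,0,0]],"rot":[[0,0,0],[0,0,0],[0,0,0],[0,0,0],[0,0,0],[0,0,0],[0,0,0],[0,0,0]],"jaw":[55,45,40,30,20,20,20,20]}' 40;  python3 g.py 517 369.5 100 116.5
```

```text
clock: 2.08
position: [0.5176, 0.3694, 0.037]
ee_rot: [[-0.0, -0.446, 0.895], [0.0, 0.895, 0.446], [-1.0, 0.0, 0.0]]
wrist_force: [-0.1, 0.2, -0.2]
grip_width: 0.0702
clock: 3.08
position: [0.5181, 0.3693, 0.0374]
ee_rot: [[0.001, -0.446, 0.895], [0.0, 0.895, 0.446], [-1.0, 0.0, 0.001]]
wrist_force: [-1.0, -0.2, 5.6]
grip_width: 0.0333
t 3.08 p [518.1 369.3  37.4] jaw yaw 116.5 grip 33.3 F [-1.  -0.2  5.6]
[517.0, 369.5, 100.0, 116.5] offset [-62.6   0.7  -0.8] rot [-0.     0.001 -0.   ]
```

Gripped at 33 mm, which matches the 34 mm body. Lifting and looking.

```bash
python3 -m pendant '{"offset":[[-5,0,0],[-20,0,0],[-40,0,0],[-60,0,0],[-65,0,0],[-65,0,0]],"rot":[[0,0,0],[0,0,0],[0,0,0],[0,0,0],[0,0,0],[0,0,0]],"jaw":[20,20,20,20,20,20]}' 40; python3 g.py 372 280 102 83.7
python3 -c "
from cell import *;import cv2
cv2.imwrite('pics/scene2.png',read_camera('scene'))
from m2 import *
cv2.imwrite('pics/c3.png',zoom('scene','2',420,160,110,130,5))"
```

```text
clock: 3.82
position: [0.518, 0.3691, 0.1024]
ee_rot: [[0.001, -0.446, 0.895], [0.0, 0.895, 0.446], [-1.0, 0.0, 0.001]]
wrist_force: [-0.1, 0.4, -1.8]
grip_width: 0.0336
t 3.83 p [518.  369.1 102.4] jaw yaw 116.5 grip 33.6 F [-0.1  0.4 -1.8]
[372.0, 280.0, 102.0, 83.7] offset [   0.3  -14.6 -170.4] rot [ 0.572  0.001 -0.   ]
```

View pics/c3.png

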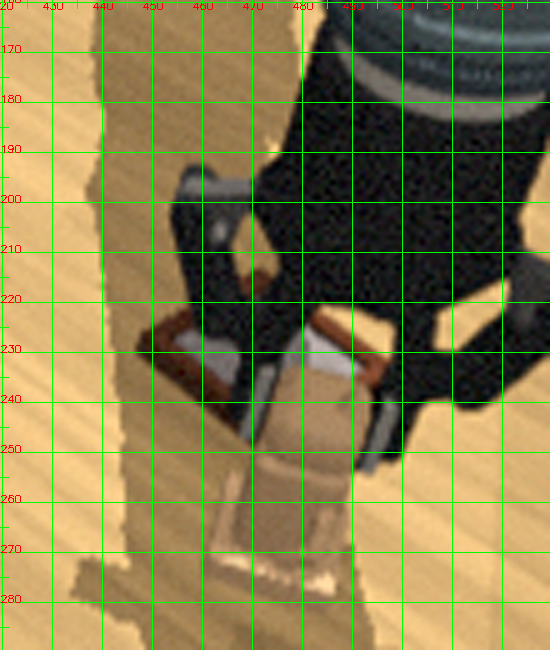

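The cat hangs upright in the gripper, with foot corners at about (462,271) and (486,276). I'll check its foot offset from the TCP.

Run:
```python
from m2 import *
for uv,z in(((462,270.5),.079),((485.5,275.5),.079),((486.5,279.5),.065)): print(onz('scene',uv,z)*1000)
```

```text
[547.72720262 361.70770654  79.        ]
[524.39189372 396.28666898  79.        ]
[518.52764441 398.44280511  65.        ]
```

```bash
python3 -m pendant '{"offset":[[0,-3,-30],[0,-6,-65],[0,-9,-100],[0,-12,-135],[0,-14,-160],[0,-15,-170],[0,-15,-170],[0,-15,-170]],"rot":[[0.1,0,0],[0.2,0,0],[0.3,0,0],[0.4,0,0],[0.5,0,0],[0.572,0,0],[0.572,0,0],[0.572,0,0]],"jaw":[20,20,20,20,20,20,20,20]}' 40; python3 g.py 372 280 60 83.7
python3 -c "
from cell import *;import cv2
cv2.imwrite('pics/scene3.png',read_camera('scene'))
from m2 import *
cv2.imwrite('pics/c4.png',zoom('scene','3',420,140,110,130,5))"
```

```text
clock: 4.88
position: [0.3728, 0.2801, 0.1017]
ee_rot: [[0.0, 0.108, 0.994], [0.0, 0.994, -0.108], [-1.0, 0.0, 0.0]]
wrist_force: [-0.1, -0.7, -0.9]
grip_width: 0.0333
t 4.88 p [372.8 280.1 101.7] jaw yaw 83.8 grip 33.3 F [-0.1 -0.7 -0.9]
[372.0, 280.0, 60.0, 83.7] offset [41.7 -0.2 -0.8] rot [ 0.002  0.    -0.   ]
```

View pics/c4.png

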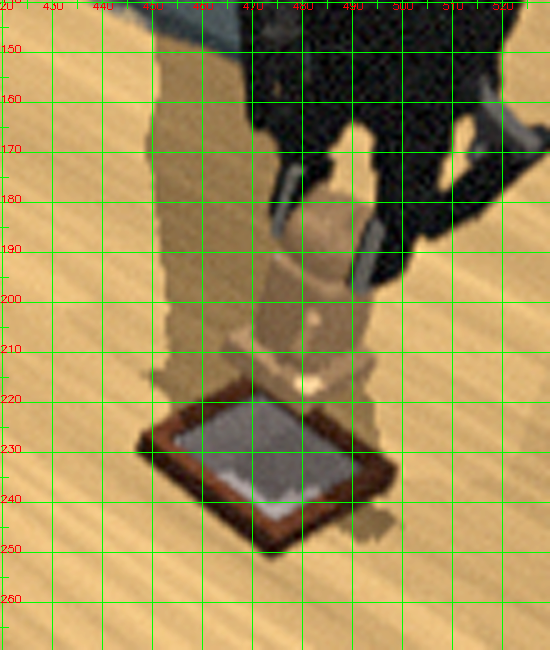

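Aligned above the board. Lowering to z ≈ 45.5.

```bash
python3 -m pendant '{"offset":[[15,0,-1],[30,0,-1],[42,0,-1],[48,0,-1],[52,0,-1],[54,0,-1],[55,0,-1],[56,0,-1],[56,0,-1]],"rot":[[0,0,0],[0,0,0],[0,0,0],[0,0,0],[0,0,0],[0,0,0],[0,0,0],[0,0,0],[0,0,0]],"jaw":[20,20,20,20,20,20,20,20,20]}' 40; python3 g.py
python3 -c "
from cell import *;import cv2
cv2.imwrite('pics/scene4.png',read_camera('scene'))
from m2 import *
cv2.imwrite('pics/c5.png',zoom('scene','4',430,165,80,95,6))"
```

```text
clock: 6.05
position: [0.3714, 0.2799, 0.046]
ee_rot: [[0.0, 0.11, 0.994], [0.0, 0.994, -0.11], [-1.0, 0.0, 0.0]]
wrist_force: [-0.7, -0.0, -0.3]
grip_width: 0.0333
t 6.05 p [371.4 279.9  46. ] jaw yaw 83.7 grip 33.3 F [-0.7 -0.  -0.3]
```

View pics/c5.png

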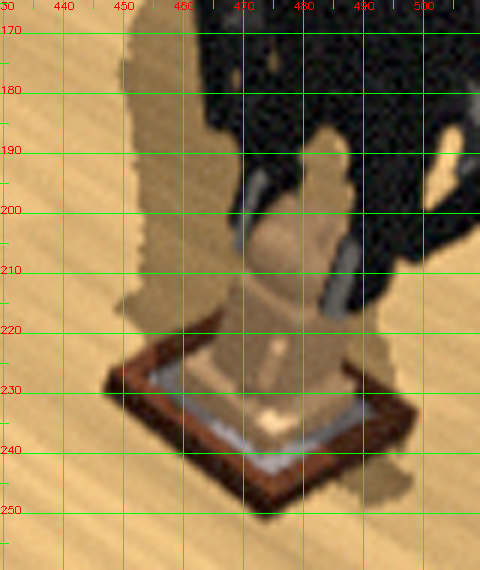

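The cat's foot is inside the rim. I'll release, rise straight up, then look and head for the boot.

```bash
python3 -m pendant '{"offset":[[0,0,0],[0,0,0],[0,0,0],[0,0,0],[-20,0,0],[-50,0,0],[-90,0,0],[-130,0,0],[-150,0,0]],"rot":[[0,0,0],[0,0,0],[0,0,0],[0,0,0],[0,0,0],[0,0,0],[0,0,0],[0,0,0],[0,0,0]],"jaw":[45,60,70,70,70,70,70,70,70]}' 40; python3 g.py 607.7 217.3 200 83.7 676.2 1.7 180 82 676.2 1.7 38 82
python3 -c "
from cell import *;import cv2
cv2.imwrite('pics/scene5.png',read_camera('scene'))
from m2 import *
cv2.imwrite('pics/c6.png',zoom('scene','5',430,165,80,95,6))"
```

```text
clock: 7.22
position: [0.372, 0.2804, 0.1981]
ee_rot: [[0.002, 0.11, 0.994], [0.002, 0.994, -0.11], [-1.0, 0.002, 0.002]]
wrist_force: [-0.3, -0.1, -0.9]
grip_width: 0.0698
t 7.22 p [372.  280.4 198.1] jaw yaw 83.7 grip 69.8 F [-0.3 -0.1 -0.9]
[607.7, 217.3, 200.0, 83.7] offset [ -1.5 -36.9 241.2] rot [ 0.     0.002 -0.002]
[676.2, 1.7, 180.0, 82.0] offset [  18.2 -243.8  332.8] rot [ 0.03   0.002 -0.002]
[676.2, 1.7, 38.0, 82.0] offset [ 160.2 -244.1  332.6] rot [ 0.03   0.002 -0.002]
```

View pics/c6.png

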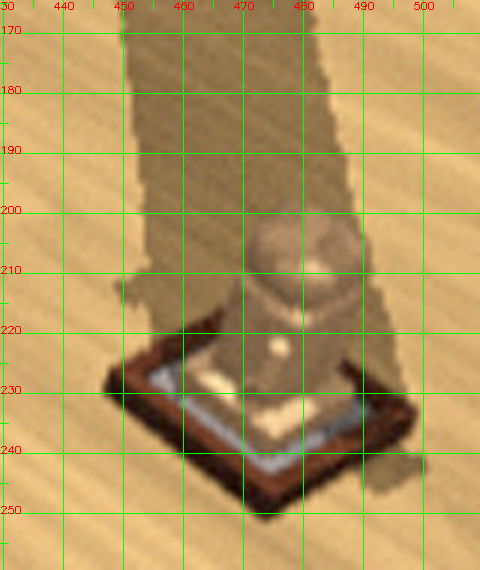

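The cat stands in its recess. Next is the boot (top px (315,155), the pale piece with the dark mouth).

```bash
python3 -m pendant '{"offset":[[0,-30,42],[0,-65,90],[5,-100,135],[10,-135,184],[14,-170,232],[18,-205,280],[18,-230,315],[18,-244,333],[18,-244,333],[18,-244,333]],"rot":[[0,0,0],[0,0,0],[0,0,0],[0,0,0],[0,0,0],[0,0,0],[0.03,0,0],[0.03,0,0],[0.03,0,0],[0.03,0,0]],"jaw":[70,70,70,70,70,70,70,70,70,70]}' 40; python3 g.py 676.2 1.7 36 82
```

```text
clock: 8.52
position: [0.6747, 0.0021, 0.1772]
ee_rot: [[-0.001, 0.138, 0.99], [0.001, 0.99, -0.138], [-1.0, 0.001, -0.002]]
wrist_force: [-0.3, 0.4, -0.8]
grip_width: 0.0702
t 8.53 p [674.7   2.1 177.2] jaw yaw 82.1 grip 70.2 F [-0.3  0.4 -0.8]
[676.2, 1.7, 36.0, 82.0] offset [141.2  -0.3   1.8] rot [ 0.001 -0.002 -0.001]
```

```bash
python3 -m pendant '{"offset":[[40,0,1],[80,0,2],[110,0,2],[130,0,2],[141,0,2],[141,0,2]],"rot":[[0,0,0],[0,0,0],[0,0,0],[0,0,0],[0,0,0],[0,0,0]],"jaw":[70,70,70,70,70,70]}' 40; python3 -m pendant '{"offset":[[0,0,0],[0,0,0],[0,0,0],[0,0,0],[0,0,0],[0,0,0],[0,0,0],[0,0,0]],"rot":[[0,0,0],[0,0,0],[0,0,0],[0,0,0],[0,0,0],[0,0,0],[0,0,0],[0,0,0]],"jaw":[55,48,42,36,30,20,20,20]}' 40;  python3 g.py 676.2 1.7 110 82
python3 -m pendant '{"offset":[[-5,0,0],[-20,0,0],[-40,0,0],[-60,0,0],[-75,0,0],[-75,0,0]],"rot":[[0,0,0],[0,0,0],[0,0,0],[0,0,0],[0,0,0],[0,0,0]],"jaw":[20,20,20,20,20,20]}' 40; python3 g.py 522.6 -374.6 111 56.7
python3 -c "
from cell import *;import cv2
cv2.imwrite('pics/scene6.png',read_camera('scene'))
from m2 import *
cv2.imwrite('pics/c7.png',zoom('scene','6',240,120,110,130,5))"
```

```text
clock: 9.28
position: [0.6774, 0.0009, 0.0368]
ee_rot: [[-0.0, 0.139, 0.99], [0.0, 0.99, -0.139], [-1.0, 0.0, -0.0]]
wrist_force: [-0.8, 0.3, 0.5]
grip_width: 0.0699
clock: 10.28
position: [0.6779, 0.0008, 0.0373]
ee_rot: [[0.001, 0.139, 0.99], [0.0, 0.99, -0.139], [-1.0, 0.0, 0.001]]
wrist_force: [-1.7, 0.4, 5.5]
grip_width: 0.0331
t 10.28 p [677.9   0.8  37.3] jaw yaw 82.0 grip 33.1 F [-1.7  0.4  5.5]
[676.2, 1.7, 110.0, 82.0] offset [-72.7   0.7  -1.8] rot [-0.     0.001 -0.   ]
clock: 11.02
position: [0.6788, 0.0006, 0.1139]
ee_rot: [[0.003, 0.139, 0.99], [0.0, 0.99, -0.139], [-1.0, 0.001, 0.003]]
wrist_force: [0.7, 0.5, -1.3]
grip_width: 0.033
t 11.03 p [6.788e+02 6.000e-01 1.139e+02] jaw yaw 82.0 grip 33.0 F [ 0.7  0.5 -1.3]
[522.6, -374.6, 111.0, 56.7] offset [   2.3 -393.3 -102.4] rot [ 0.441  0.003 -0.001]
```

View pics/c7.png

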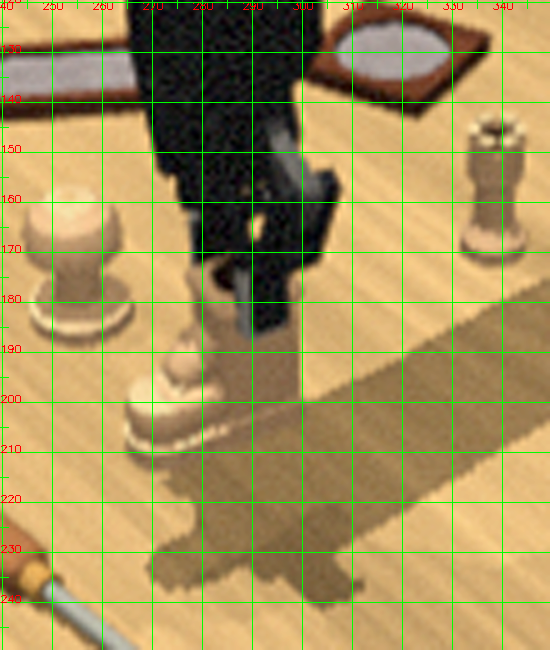

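The boot hangs upright with its toe at (265,205). The mushroom is close to the route, so I'll go higher on the traverse.

```bash
python3 -m pendant '{"offset":[[-20,0,0],[-40,-10,-3],[-50,-40,-11],[-50,-80,-21],[-50,-125,-33],[-50,-170,-45],[-50,-215,-56],[-50,-260,-68],[-50,-305,-80],[-50,-340,-89]],"rot":[[0,0,0],[0,0,0],[0.05,0,0],[0.1,0,0],[0.16,0,0],[0.22,0,0],[0.28,0,0],[0.34,0,0],[0.4,0,0],[0.44,0,0]],"jaw":[20,20,20,20,20,20,20,20,20,20]}' 40; python3 g.py 524 -375.5 100 56.7
```

```text
clock: 12.32
position: [0.5385, -0.3283, 0.1626]
ee_rot: [[-0.001, 0.554, 0.832], [-0.002, 0.832, -0.554], [-1.0, -0.002, 0.0]]
wrist_force: [-0.1, 0.5, -0.7]
grip_width: 0.0332
t 12.32 p [ 538.5 -328.3  162.6] jaw yaw 56.3 grip 33.2 F [-0.1  0.5 -0.7]
[524.0, -375.5, 100.0, 56.7] offset [ 62.7 -47.2  14.1] rot [-0.007  0.     0.002]
```

```bash
python3 -m pendant '{"offset":[[10,-20,5],[25,-35,10],[45,-47,14],[60,-47,14],[62,-47,14],[62,-47,14]],"rot":[[0,0,0],[0,0,0],[-0.007,0,0],[-0.007,0,0],[-0.007,0,0],[-0.007,0,0]],"jaw":[20,20,20,20,20,20]}' 40; python3 g.py 524 -375.5 46 56.7
python3 -c "
from cell import *;import cv2
cv2.imwrite('pics/scene7.png',read_camera('scene'));cv2.imwrite('pics/top7.png',read_camera('top'))
from m2 import *
cv2.imwrite('pics/c8.png',np.hstack([zoom('scene','7',210,60,80,95,5),zoom('top','7',410,160,70,95,5)]))"
```

```text
clock: 13.08
position: [0.5288, -0.3697, 0.0998]
ee_rot: [[0.0, 0.541, 0.841], [0.0, 0.841, -0.541], [-1.0, 0.001, -0.0]]
wrist_force: [-0.7, -0.8, -1.1]
grip_width: 0.0335
t 13.07 p [ 528.8 -369.7   99.8] jaw yaw 57.3 grip 33.5 F [-0.7 -0.8 -1.1]
[524.0, -375.5, 46.0, 56.7] offset [53.8 -7.4 -0.9] rot [ 0.01  -0.    -0.001]
```

View pics/c8.png

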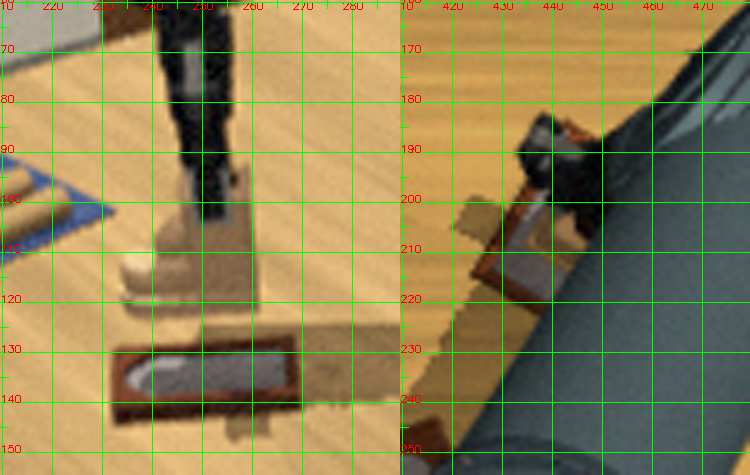

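Run:
```python
from m2 import *
d=np.array([.841,-.541]);e=np.array([.541,.841])
tcp=np.array([528.8,-369.7])
for uv in((261,122),(235,122.5)):
    p=onz('scene',uv,.063)[:2]*1000; print(uv,p.round(1),'rel tcp along/across',((p-tcp)@d).round(1),((p-tcp)@e).round(1))
# recess corners scene
for l,uv in(('heel near inner',(268,137)),('heel far inner',(267,128.5)),('toe',(234,135))):
    p=onz('scene',uv,.014)[:2]*1000; print(l,p.round(1))
```

```text
(261, 122) [ 521.5 -345.3] rel tcp along/across -19.3 16.6
(235, 122.5) [ 580.4 -390.6] rel tcp along/across 54.7 10.3
heel near inner [ 510.3 -332.7]
heel far inner [ 485.6 -373.8]
toe [ 581.5 -406. ]
```

Run:
```python
from m2 import *
for n,cs in(('top',dict(rook=(245,183),cat=(223,261),mush=(409,262),boot=(443,205))),('scene',dict(rook=(380,266),cat=(474,231),mush=(318,131),boot=(250,136)))):
    im=cv2.imread(f'pics/{n}0.png');B=im.astype(float)+1
    brown=((B[...,1]/B[...,2]<0.68)|(B.max(2)<(50 if n=='top' else 60))).astype(np.uint8)|felt(im)
    nn,lab,st,ce=cv2.connectedComponentsWithStats(brown)
    for k,(u,v) in cs.items():
        l=lab[v,u]; cnt=max(cv2.findContours((lab==l).astype(np.uint8),0,1)[0],key=cv2.contourArea)
        r=[cv2.minAreaRect(np.array([onz(n,p[0],z)[:2]*1000 for p in cnt],np.float32)) for z in(.007,.014)]
        print(n,k,st[l],[(np.round(q[0],1),np.round(q[1],1),round(q[2],1)) for q in r])
```

```text
top rook [233 171  24  24 518] [(array([607.7, 217.8]), array([70.4, 70.9]), 90.0), (array([606.6, 216.7]), array([70.1, 70.6]), 90.0)]
top cat [207 246  30  30 715] [(array([372.9, 280.2]), array([81.1, 80.5]), 83.9), (array([372.9, 278.8]), array([80.7, 80.1]), 83.9)]
top mush [390 244  37  37 872] [(array([ 368.5, -275.5]), array([89. , 89.4]), 19.2), (array([ 368.4, -274.4]), array([88.5, 89. ]), 19.2)]
top boot [424 184  38  42 793] [(array([ 539.5, -383.4]), array([ 67.2, 112.1]), 58.0), (array([ 538.7, -381.7]), array([ 66.9, 111.6]), 58.0)]
scene rook [357 248  47  39 995] [(array([607.3, 217.8]), array([74.7, 76.6]), 88.3), (array([612.1, 221.6]), array([73.9, 75.9]), 88.3)]
scene cat [ 448  214   51   37 1011] [(array([371.9, 280. ]), array([84., 90.]), 84.0), (array([379.1, 283.2]), array([83.2, 89.1]), 84.0)]
scene mush [299 120  39  23 542] [(array([ 367.7, -274.9]), array([100.7,  95. ]), 19.1), (array([ 374.9, -266.2]), array([99.7, 94. ]), 19.1)]
scene boot [232 127  38  18 525] [(array([ 539.6, -383.1]), array([ 82.7, 109.6]), 57.6), (array([ 545.1, -373.2]), array([ 81.9, 108.5]), 57.6)]
```

Board outlines from both views now agree within 1 mm. The boot board origin is (523.4, -373.2) at -32.2°, the rook board (607.5, 217.8) and the mushroom board (368.1, -275.2).

```bash
python3 g.py 524.2 -373.7 60 57.8;  python3 -m pendant '{"offset":[[10,-3,-1],[25,-6,-1],[38,-6,-1],[40,-6,-1],[40,-6,-1]],"rot":[[0,0,0],[0,0,0],[-0.008,0,0],[-0.008,0,0],[-0.008,0,0]],"jaw":[20,20,20,20,20]}' 40; python3 g.py 524.2 -373.7 46 57.8
```

```text
t 13.18 p [ 528.9 -370.4  100.6] jaw yaw 57.2 grip 32.8 F [ 0.6  0.1 -0.5]
[524.2, -373.7, 60.0, 57.8] offset [40.6 -5.3 -2.2] rot [-0.01   0.001 -0.   ]
clock: 13.8
position: [0.524, -0.3751, 0.0597]
ee_rot: [[-0.0, 0.535, 0.845], [0.0, 0.845, -0.535], [-1.0, 0.0, -0.0]]
wrist_force: [0.4, 0.4, -0.5]
grip_width: 0.0333
t 13.8 p [ 524.  -375.1   59.7] jaw yaw 57.6 grip 33.3 F [ 0.4  0.4 -0.5]
[524.2, -373.7, 46.0, 57.8] offset [13.7  1.3 -0.6] rot [-0.003 -0.    -0.   ]
```

```bash
python3 -m pendant '{"offset":[[5,1,0],[9,1,0],[12,1,0],[13,1,0],[14,1,0],[14,1,0]],"rot":[[0,0,0],[0,0,0],[0,0,0],[0,0,0],[0,0,0],[0,0,0]],"jaw":[20,20,20,20,20,20]}' 40; python3 g.py
python3 -c "
from cell import *;import cv2
cv2.imwrite('pics/scene8.png',read_camera('scene'))
from m2 import *
cv2.imwrite('pics/c9.png',zoom('scene','8',215,85,75,65,8))"
```

```text
clock: 14.55
position: [0.5245, -0.3744, 0.0459]
ee_rot: [[0.0, 0.535, 0.845], [-0.0, 0.845, -0.535], [-1.0, 0.0, 0.0]]
wrist_force: [0.2, -0.4, 0.2]
grip_width: 0.033
t 14.55 p [ 524.5 -374.4   45.9] jaw yaw 57.6 grip 33.0 F [ 0.2 -0.4  0.2]
```

View pics/c9.png

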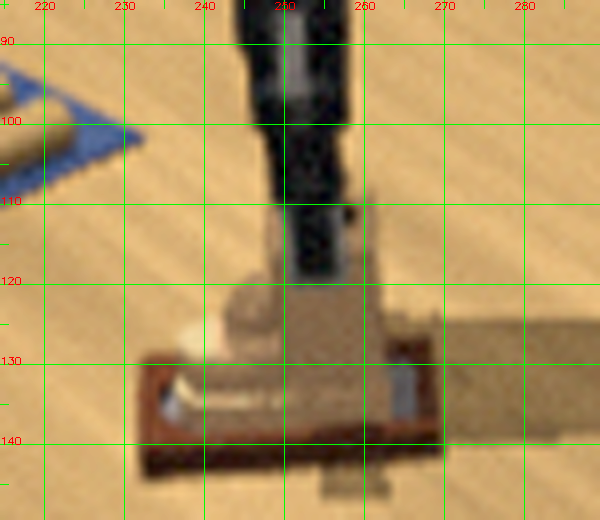

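The boot sits in the recess with felt visible at both toe and heel. Releasing and rising.

```bash
python3 -m pendant '{"offset":[[0,0,0],[0,0,0],[0,0,0],[0,0,0],[-20,0,0],[-50,0,0],[-85,0,0],[-110,0,0],[-110,0,0]],"rot":[[0,0,0],[0,0,0],[0,0,0],[0,0,0],[0,0,0],[0,0,0],[0,0,0],[0,0,0],[0,0,0]],"jaw":[45,60,70,70,70,75,80,80,80]}' 40; python3 g.py 648.5 -189 150 57.6
python3 -c "
from cell import *;import cv2
cv2.imwrite('pics/scene9.png',read_camera('scene'))
from m2 import *
cv2.imwrite('pics/c10.png',zoom('scene','9',215,85,75,65,8))"
```

```text
clock: 15.72
position: [0.5261, -0.3757, 0.1595]
ee_rot: [[0.005, 0.535, 0.845], [-0.003, 0.845, -0.535], [-1.0, 0.0, 0.006]]
wrist_force: [-0.6, -0.4, -0.2]
grip_width: 0.0797
t 15.72 p [ 526.1 -375.7  159.5] jaw yaw 57.6 grip 79.7 F [-0.6 -0.4 -0.2]
[648.5, -189.0, 150.0, 57.6] offset [  9.5 223.2   3.4] rot [ 0.001  0.006 -0.   ]
```

View pics/c10.png

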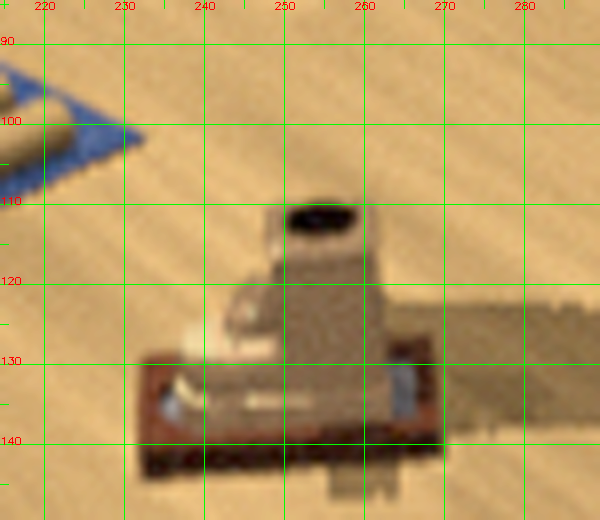

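Boot stands in place. Now the mushroom at (648.3, -189).

```bash
python3 -m pendant '{"offset":[[0,30,0],[0,75,1],[4,120,2],[7,165,3],[9,205,3],[9,223,3],[9,223,3],[9,223,3]],"rot":[[0,0,0],[0,0,0],[0,0,0],[0,0,0],[0,0,0],[0,0,0],[0,0,0],[0,0,0]],"jaw":[80,80,80,80,80,80,80,80]}' 40; python3 g.py 648.3 -189 29 57.6
```

```text
clock: 16.77
position: [0.6451, -0.1904, 0.1469]
ee_rot: [[-0.001, 0.538, 0.843], [-0.002, 0.843, -0.538], [-1.0, -0.002, 0.0]]
wrist_force: [0.5, -0.5, -0.0]
grip_width: 0.0797
t 16.77 p [ 645.1 -190.4  146.9] jaw yaw 57.5 grip 79.7 F [ 0.5 -0.5 -0. ]
[648.3, -189.0, 29.0, 57.6] offset [117.9   3.1   2. ] rot [-0.002  0.     0.002]
```

```bash
python3 -m pendant '{"offset":[[30,3,2],[65,3,2],[95,3,2],[112,3,2],[118,3,2],[118,3,2]],"rot":[[0,0,0],[0,0,0],[0,0,0],[0,0,0],[0,0,0],[0,0,0]],"jaw":[80,80,80,80,80,80]}' 40; python3 g.py 648.3 -189 29 57.6
python3 -c "
from cell import *;import cv2
cv2.imwrite('pics/scene10.png',read_camera('scene'))
from m2 import *
cv2.imwrite('pics/c11.png',zoom('scene','10',220,130,75,70,8))"
```

```text
clock: 17.52
position: [0.6499, -0.1868, 0.0295]
ee_rot: [[0.001, 0.536, 0.844], [-0.0, 0.844, -0.536], [-1.0, 0.0, 0.001]]
wrist_force: [0.3, 0.4, 0.6]
grip_width: 0.08
t 17.52 p [ 649.9 -186.8   29.5] jaw yaw 57.6 grip 80.0 F [0.3 0.4 0.6]
[648.3, -189.0, 29.0, 57.6] offset [ 0.5 -2.7 -0.2] rot [ 0.     0.001 -0.   ]
```

View pics/c11.png

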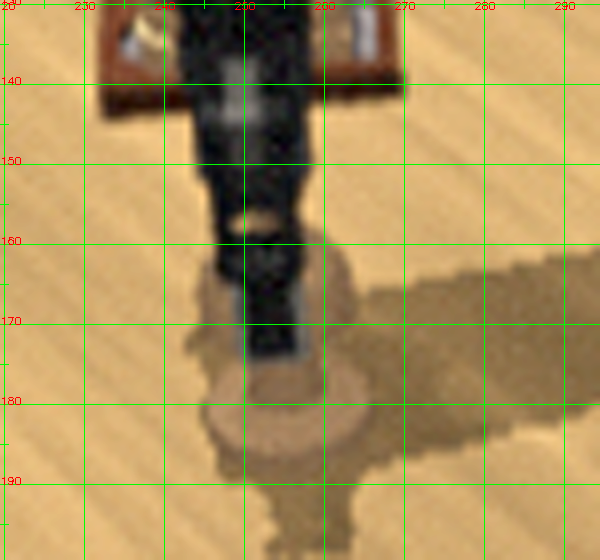

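The fingers straddle the cap, roughly centred. Closing with a small shift.

```bash
python3 -m pendant '{"offset":[[0,-2,0],[0,-2,0],[0,-2,0],[0,-2,0],[0,-2,0],[0,-2,0],[0,-2,0],[0,-2,0]],"rot":[[0,0,0],[0,0,0],[0,0,0],[0,0,0],[0,0,0],[0,0,0],[0,0,0],[0,0,0]],"jaw":[75,68,62,56,50,40,40,40]}' 40; python3 g.py; python3 -m pendant '{"offset":[[-3,0,0],[-8,0,0],[-15,0,0],[-25,0,0],[-25,0,0]],"rot":[[0,0,0],[0,0,0],[0,0,0],[0,0,0],[0,0,0]],"jaw":[40,40,40,40,40]}' 40; python3 g.py
python3 -c "
from cell import *;import cv2
cv2.imwrite('pics/scene11.png',read_camera('scene'))
from m2 import *
cv2.imwrite('pics/c12.png',zoom('scene','11',220,130,75,70,8))"
```

```text
clock: 18.58
position: [0.6486, -0.188, 0.0294]
ee_rot: [[0.0, 0.535, 0.845], [-0.0, 0.845, -0.535], [-1.0, -0.0, 0.0]]
wrist_force: [-1.6, -0.3, 6.1]
grip_width: 0.0467
t 18.57 p [ 648.6 -188.    29.4] jaw yaw 57.6 grip 46.7 F [-1.6 -0.3  6.1]
clock: 19.2
position: [0.6495, -0.1882, 0.0552]
ee_rot: [[0.002, 0.535, 0.845], [-0.001, 0.845, -0.535], [-1.0, 0.001, 0.002]]
wrist_force: [-0.4, -1.3, -1.0]
grip_width: 0.0469
t 19.2 p [ 649.5 -188.2   55.2] jaw yaw 57.6 grip 46.9 F [-0.4 -1.3 -1. ]
```

View pics/c12.png

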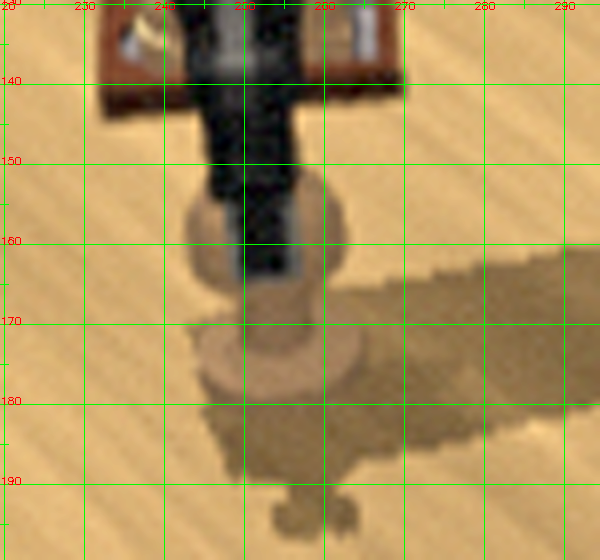

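```bash
python3 - <<'E'
from m2 import *
for z in(0,.02,.0258): print(z,proj('scene',[.6485,-.1885,z]),proj('scene',[.6485+.019,-.1885+.019,z]))
for uv in((243.3,172),(265,172)): print(onz('scene',uv,.031)*1000)
E
python3 g.py 368.1 -275.2 95 57.6 368.1 -275.2 95 90
```

```text
0 [256.07179328 183.01652449] [253.94359199 189.53038662]
0.02 [255.36163189 176.94269809] [253.19552584 183.41925402]
0.0258 [255.15264761 175.15530965] [252.97532736 181.62039966]
[ 668.0071118  -213.16423393   31.        ]
[ 625.00298926 -177.52535265   31.        ]
t 19.25 p [ 649.  -187.9   54.6] jaw yaw 57.6 grip 47.1 F [ 0.3 -0.2 -0.1]
[368.1, -275.2, 95.0, 57.6] offset [ -40.7 -224.1 -190.6] rot [ 0.001  0.001 -0.   ]
[368.1, -275.2, 95.0, 90.0] offset [ -40.7 -224.1 -190.6] rot [-0.565  0.001 -0.   ]
```

Run:
```python
from m2 import *
p=np.array([.649,-.188]); j=np.array([.535,.845])
for r in(.0235,.033):
  for z in(.055,.060,.065,.07): print(r,z,proj('scene',[*(p+r*j),z]).round(1))
# earlier: boot tip in c9 : TCP 524.5,-374.4,45.9 finger half 17
for r in(.017,.026):
  for z in(.046,.055): print('boot',r,z,proj('scene',[.5245+.535*r,-.3744+.845*r,z]).round(1))
cv2.imwrite('pics/c13.png',np.hstack([zoom('scene','11',235,145,35,40,11),zoom('scene','0',235,150,35,40,11)]))
```

```text
0.0235 0.055 [254.2 171.7]
0.0235 0.06 [254.  170.1]
0.0235 0.065 [253.8 168.5]
0.0235 0.07 [253.6 166.8]
0.033 0.055 [254.2 174. ]
0.033 0.06 [254.  172.4]
0.033 0.065 [253.8 170.8]
0.033 0.07 [253.6 169.1]
boot 0.017 0.046 [255.2 126.5]
boot 0.017 0.055 [254.9 123.8]
boot 0.026 0.046 [255.2 128.1]
boot 0.026 0.055 [254.9 125.4]
```

View pics/c13.png

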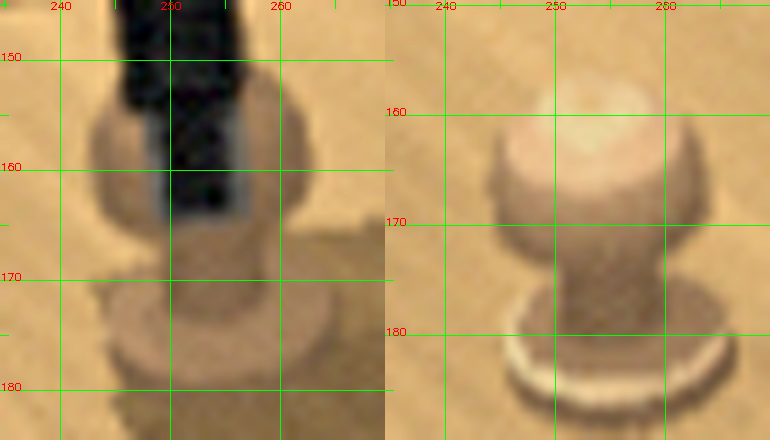

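The foot is still consistent with an upright grasp. Moving to the larger round recess.

```bash
python3 -m pendant '{"offset":[[-15,-3,-2],[-30,-25,-22],[-42,-60,-51],[-42,-95,-81],[-42,-130,-110],[-42,-165,-140],[-42,-200,-170],[-42,-218,-185],[-42,-224,-190],[-42,-224,-190]],"rot":[[0,0,0],[0,0,0],[0,0,0],[0,0,0],[0,0,0],[0,0,0],[0,0,0],[0,0,0],[0,0,0],[0,0,0]],"jaw":[40,40,40,40,40,40,40,40,40,40]}' 40; python3 g.py 368.1 -275.2 60 57.6
python3 -c "
from cell import *;import cv2
cv2.imwrite('pics/scene12.png',read_camera('scene'))
from m2 import *
cv2.imwrite('pics/c14.png',zoom('scene','12',280,60,80,90,6))"
```

```text
clock: 20.5
position: [0.3695, -0.2754, 0.0962]
ee_rot: [[0.001, 0.535, 0.845], [-0.0, 0.845, -0.535], [-1.0, 0.0, 0.001]]
wrist_force: [0.8, 0.2, -0.6]
grip_width: 0.0468
t 20.5 p [ 369.5 -275.4   96.2] jaw yaw 57.7 grip 46.8 F [ 0.8  0.2 -0.6]
[368.1, -275.2, 60.0, 57.6] offset [36.2 -0.6 -1.3] rot [ 0.001  0.001 -0.   ]
```

View pics/c14.png

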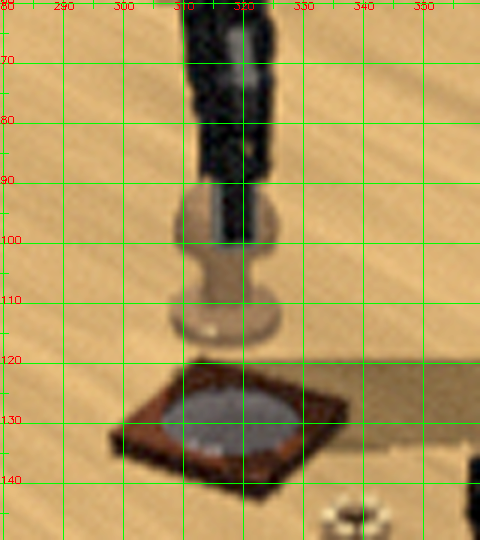

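```bash
python3 - <<'E'
from m2 import *
v=np.array([.486,.594]);v/=np.linalg.norm(v)
for z in(.062,.0668,.072):
    print(z,'bottom',proj('scene',[*(np.array([.3693,-.2753])+.027*v),z]).round(1),'centre z+5',proj('scene',[.3693,-.2753,z+.005]).round(1))
E
python3 -m pendant '{"offset":[[12,0,-1],[24,0,-1],[34,0,-1],[42,0,-1],[46,0,-1],[46,0,-1]],"rot":[[0,0,0],[0,0,0],[0,0,0],[0,0,0],[0,0,0],[0,0,0]],"jaw":[40,40,40,40,40,40]}' 40; python3 g.py 368.1 -275.2 38 57.6
python3 -c "
from cell import *;import cv2
cv2.imwrite('pics/scene13.png',read_camera('scene'))
from m2 import *
cv2.imwrite('pics/c15.png',zoom('scene','13',285,85,70,65,8))"
```

```text
0.062 bottom [317.5 119.4] centre z+5 [317.5 113.2]
0.0668 bottom [317.5 117.9] centre z+5 [317.5 111.7]
0.072 bottom [317.5 116.3] centre z+5 [317.5 110.2]
clock: 21.3
position: [0.3673, -0.2748, 0.0497]
ee_rot: [[-0.0, 0.535, 0.845], [0.0, 0.845, -0.535], [-1.0, -0.0, -0.0]]
wrist_force: [-0.9, -0.3, -0.5]
grip_width: 0.0466
t 21.3 p [ 367.3 -274.8   49.7] jaw yaw 57.6 grip 46.6 F [-0.9 -0.3 -0.5]
[368.1, -275.2, 38.0, 57.6] offset [11.7  0.1  0.9] rot [ 0.001 -0.     0.   ]
```

View pics/c15.png

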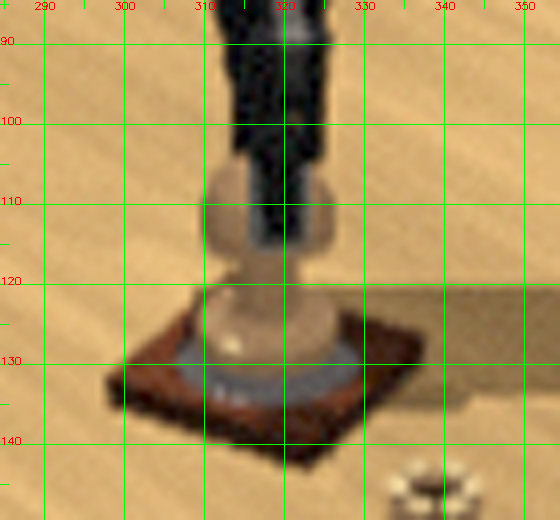

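The mushroom did not slip: its foot bottom is at row 117.5, against 117.9 predicted. It is centred, so I'll lower the last 12 mm slowly.

```bash
python3 -m pendant '{"offset":[[4,0,0],[8,0,1],[10,0,1],[11,0,1],[12,0,1],[12,0,1],[12,0,1]],"rot":[[0,0,0],[0,0,0],[0,0,0],[0,0,0],[0,0,0],[0,0,0],[0,0,0]],"jaw":[40,40,40,40,40,40,40]}' 40; python3 g.py;  python3 -m pendant '{"offset":[[0,0,0],[0,0,0],[0,0,0],[0,0,0],[0,0,0],[-20,0,0],[-50,0,0],[-85,0,0],[-110,0,0],[-110,0,0]],"rot":[[0,0,0],[0,0,0],[0,0,0],[0,0,0],[0,0,0],[0,0,0],[0,0,0],[0,0,0],[0,0,0],[0,0,0]],"jaw":[55,65,75,80,80,80,80,80,70,60]}' 40; python3 g.py 444.3 -98 148 57.6  444.3 -98 148 40
python3 -c "
from cell import *;import cv2
cv2.imwrite('pics/scene14.png',read_camera('scene'))
from m2 import *
cv2.imwrite('pics/c16.png',zoom('scene','14',285,85,100,65,8))"
```

```text
clock: 22.22
position: [0.3682, -0.2754, 0.0379]
ee_rot: [[0.0, 0.535, 0.845], [-0.0, 0.845, -0.535], [-1.0, 0.0, 0.0]]
wrist_force: [0.4, -0.7, -0.1]
grip_width: 0.0466
t 22.23 p [ 368.2 -275.4   37.9] jaw yaw 57.6 grip 46.6 F [ 0.4 -0.7 -0.1]
clock: 23.48
position: [0.3694, -0.2761, 0.1494]
ee_rot: [[0.004, 0.535, 0.845], [-0.002, 0.845, -0.535], [-1.0, 0.0, 0.004]]
wrist_force: [-1.1, 0.5, -0.0]
grip_width: 0.0601
t 23.48 p [ 369.4 -276.1  149.4] jaw yaw 57.6 grip 60.1 F [-1.1  0.5 -0. ]
[444.3, -98.0, 148.0, 57.6] offset [  1.4 190.5 -32.1] rot [ 0.001  0.004 -0.   ]
[444.3, -98.0, 148.0, 40.0] offset [  1.4 190.5 -32.1] rot [ 0.308  0.004 -0.001]
```

View pics/c16.png

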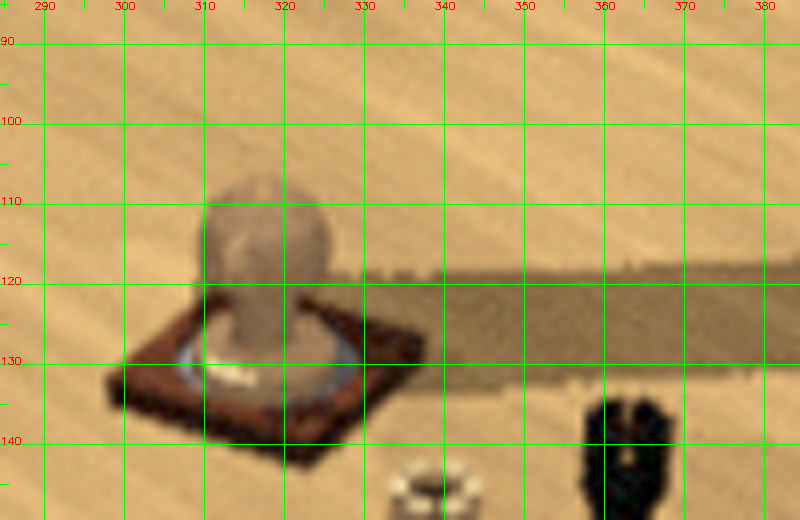

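The mushroom stands inside the round rim. Rook candidates in the scene view are pale (338,157), black (363,150) and turquoise (370,168). The pale limewood one is meant, and its battlemented crown shows in the crop. Moving above it.

```bash
python3 -m pendant '{"offset":[[0,35,-6],[0,75,-13],[1,115,-20],[1,150,-26],[1,180,-31],[1,190,-32],[1,190,-32],[1,190,-32]],"rot":[[0.05,0,0],[0.1,0,0],[0.16,0,0],[0.22,0,0],[0.28,0,0],[0.308,0,0],[0.308,0,0],[0.308,0,0]],"jaw":[60,60,60,60,60,60,60,60]}' 40; python3 g.py 444.3 -98 33 40
python3 - <<'E'
from cell import *;import cv2
cv2.imwrite('pics/scene15.png',read_camera('scene'))
from m2 import *
for k,uv in(('pale',(349.9,235.2)),('black',(345,261.5)),('turq',(320,246.5))): print(k,(onz('top',uv,.072)*1000).round(1))
cv2.imwrite('pics/c17.png',zoom('scene','15',300,90,100,85,7))
E
```

```text
clock: 24.52
position: [0.442, -0.0984, 0.1462]
ee_rot: [[-0.002, 0.766, 0.642], [-0.0, 0.642, -0.766], [-1.0, -0.001, -0.001]]
wrist_force: [-0.8, 0.1, -0.9]
grip_width: 0.0602
t 24.52 p [442.  -98.4 146.2] jaw yaw 40.0 grip 60.2 F [-0.8  0.1 -0.9]
[444.3, -98.0, 33.0, 40.0] offset [113.2   2.1   1.3] rot [-0.    -0.001  0.001]
pale [444.1 -98.8  72. ]
black [369.2 -84.2  72. ]
turq [411.7 -12.9  72. ]
```

View pics/c17.png

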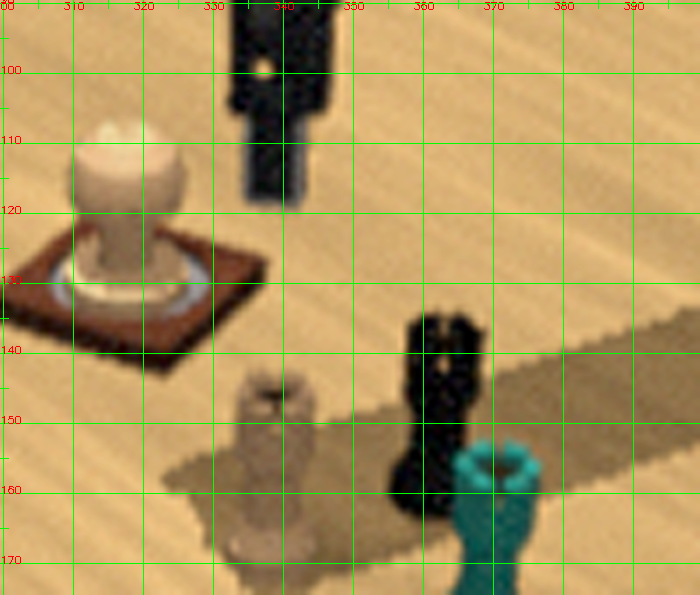

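The mushroom is lit, upright and ringed by felt. Descending onto the pale rook and closing.

```bash
python3 -m pendant '{"offset":[[25,2,1],[50,2,1],[80,2,1],[103,2,1],[112,2,1],[112,2,1]],"rot":[[0,0,0],[0,0,0],[0,0,0],[0,0,0],[0,0,0],[0,0,0]],"jaw":[60,60,60,60,60,60]}' 40; python3 g.py
python3 -m pendant '{"offset":[[0,0,0],[0,0,0],[0,0,0],[0,0,0],[0,0,0],[0,0,0],[0,0,0],[0,0,0]],"rot":[[0,0,0],[0,0,0],[0,0,0],[0,0,0],[0,0,0],[0,0,0],[0,0,0],[0,0,0]],"jaw":[52,46,40,35,30,20,20,20]}' 30; python3 g.py
python3 -m pendant '{"offset":[[-3,0,0],[-10,0,0],[-30,0,0],[-60,0,0],[-70,0,0],[-70,0,0]],"rot":[[0,0,0],[0,0,0],[0,0,0],[0,0,0],[0,0,0],[0,0,0]],"jaw":[20,20,20,20,20,20]}' 30; python3 g.py 607.5 217.8 130 40 607.5 217.8 130 80
python3 - <<'E'
from cell import *;import cv2
cv2.imwrite('pics/scene16.png',read_camera('scene'))
from m2 import *
cv2.imwrite('pics/c18.png',zoom('scene','16',300,90,100,85,7))
E
```

```text
clock: 25.32
position: [0.4447, -0.0977, 0.0348]
ee_rot: [[-0.001, 0.767, 0.642], [-0.0, 0.642, -0.767], [-1.0, -0.001, -0.0]]
wrist_force: [0.1, -0.2, -0.0]
grip_width: 0.0601
t 25.32 p [444.7 -97.7  34.8] jaw yaw 40.0 grip 60.1 F [ 0.1 -0.2 -0. ]
clock: 26.32
position: [0.445, -0.0974, 0.035]
ee_rot: [[0.0, 0.766, 0.643], [-0.0, 0.643, -0.766], [-1.0, -0.0, 0.0]]
wrist_force: [-1.0, -1.3, 5.7]
grip_width: 0.0286
t 26.32 p [445.  -97.4  35. ] jaw yaw 40.0 grip 28.6 F [-1.  -1.3  5.7]
clock: 27.08
position: [0.4455, -0.0971, 0.1052]
ee_rot: [[0.001, 0.766, 0.643], [0.0, 0.643, -0.766], [-1.0, 0.001, 0.001]]
wrist_force: [-0.5, -0.2, -0.1]
grip_width: 0.0283
t 27.07 p [445.5 -97.1 105.2] jaw yaw 40.0 grip 28.3 F [-0.5 -0.2 -0.1]
[607.5, 217.8, 130.0, 40.0] offset [ -24.5  326.6 -137. ] rot [ 0.     0.001 -0.001]
[607.5, 217.8, 130.0, 80.0] offset [ -24.5  326.6 -137. ] rot [-0.698  0.001 -0.001]
```

View pics/c18.png

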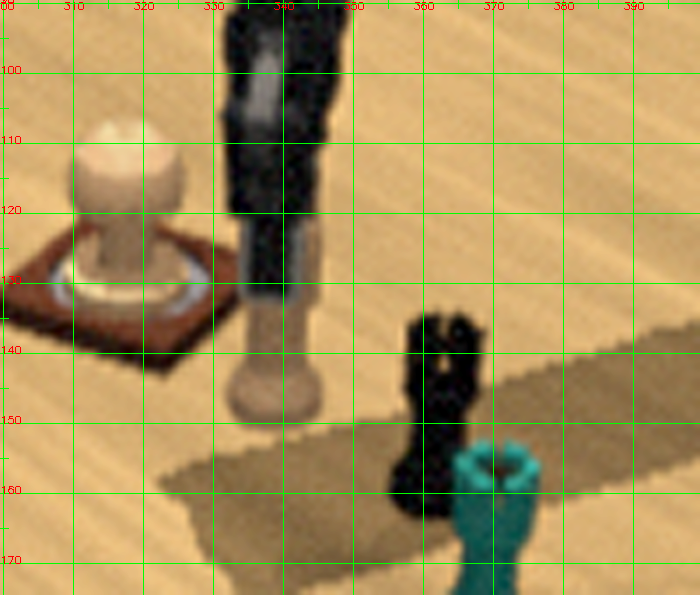

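The pale rook is held upright by its crown. Traversing to the smaller round recess.

```bash
python3 -m pendant '{"offset":[[-20,10,-4],[-25,45,-19],[-25,90,-38],[-25,135,-57],[-25,180,-75],[-25,225,-94],[-25,270,-113],[-25,305,-128],[-25,326,-137],[-25,326,-137]],"rot":[[0,0,0],[0,0,0],[0,0,0],[0,0,0],[0,0,0],[0,0,0],[0,0,0],[0,0,0],[0,0,0],[0,0,0]],"jaw":[20,20,20,20,20,20,20,20,20,20]}' 30; python3 g.py 607.5 217.8 60 40
python3 - <<'E'
from cell import *;import cv2
cv2.imwrite('pics/scene17.png',read_camera('scene'))
from m2 import *
cv2.imwrite('pics/c19.png',zoom('scene','17',330,180,90,110,6))
E
```

```text
clock: 28.38
position: [0.606, 0.2193, 0.1279]
ee_rot: [[-0.002, 0.764, 0.645], [0.0, 0.645, -0.764], [-1.0, -0.002, -0.001]]
wrist_force: [-0.4, 0.4, -0.4]
grip_width: 0.0285
t 28.38 p [606.  219.3 127.9] jaw yaw 40.2 grip 28.5 F [-0.4  0.4 -0.4]
[607.5, 217.8, 60.0, 40.0] offset [67.9  0.3  2.2] rot [ 0.003 -0.001  0.002]
```

View pics/c19.png

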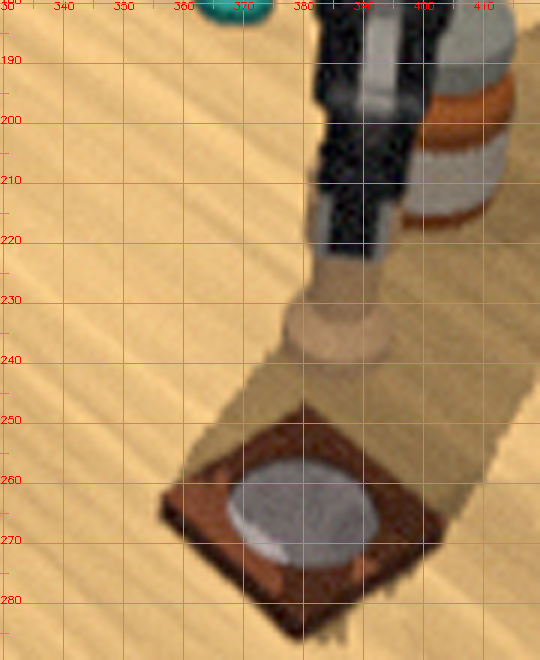

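```bash
python3 -c "
from m2 import *
print(proj('scene',[.606,.2193,.098]))"
python3 -m pendant '{"offset":[[20,0,1],[40,0,2],[55,0,2],[66,0,2],[72,0,2],[72,0,2]],"rot":[[0,0,0],[0,0,0],[0,0,0],[0,0,0],[0,0,0],[0,0,0]],"jaw":[20,20,20,20,20,20]}' 30; python3 g.py 607.5 217.8 44 40
python3 - <<'E'
from cell import *;import cv2
cv2.imwrite('pics/scene18.png',read_camera('scene'))
from m2 import *
cv2.imwrite('pics/c20.png',zoom('scene','18',345,210,75,80,7))
E
```

```text
[385.13094134 235.25630372]
clock: 29.18
position: [0.608, 0.2157, 0.0577]
ee_rot: [[-0.0, 0.766, 0.643], [-0.0, 0.643, -0.766], [-1.0, -0.0, -0.0]]
wrist_force: [-0.2, 0.4, -0.3]
grip_width: 0.0287
t 29.18 p [608.  215.7  57.7] jaw yaw 40.0 grip 28.7 F [-0.2  0.4 -0.3]
[607.5, 217.8, 44.0, 40.0] offset [13.7  1.  -1.9] rot [-0. -0.  0.]
```

View pics/c20.png

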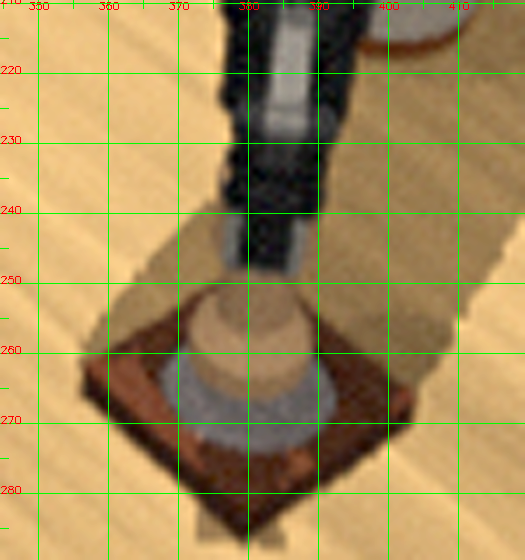

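Centred over the recess. Lowering the last 14 mm and releasing.

```bash
python3 -m pendant '{"offset":[[4,1,-2],[8,1,-2],[11,1,-2],[13,1,-2],[14,1,-2],[14,1,-2],[14,1,-2]],"rot":[[0,0,0],[0,0,0],[0,0,0],[0,0,0],[0,0,0],[0,0,0],[0,0,0]],"jaw":[20,20,20,20,20,20,20]}' 30; python3 g.py
python3 -m pendant '{"offset":[[0,0,0],[0,0,0],[0,0,0],[0,0,0],[0,0,0],[-20,0,0],[-50,0,0],[-85,0,0],[-130,0,0],[-160,0,0]],"rot":[[0,0,0],[0,0,0],[0,0,0],[0,0,0],[0,0,0],[0,0,0],[0,0,0],[0,0,0],[0,0,0],[0,0,0]],"jaw":[40,50,60,65,65,65,65,65,65,65]}' 30; python3 g.py 400 -20 250 40 243 603 208 68
python3 - <<'E'
from cell import *;import cv2
cv2.imwrite('pics/scene19.png',read_camera('scene'))
from m2 import *
cv2.imwrite('pics/c21.png',zoom('scene','19',345,210,75,80,7))
E
```

```text
clock: 30.1
position: [0.6076, 0.2179, 0.044]
ee_rot: [[0.0, 0.766, 0.643], [0.0, 0.643, -0.766], [-1.0, 0.0, 0.0]]
wrist_force: [-0.4, 0.1, -0.8]
grip_width: 0.0285
t 30.1 p [607.6 217.9  44. ] jaw yaw 40.0 grip 28.5 F [-0.4  0.1 -0.8]
clock: 31.35
position: [0.6086, 0.2181, 0.2079]
ee_rot: [[0.004, 0.766, 0.642], [0.002, 0.642, -0.766], [-1.0, 0.004, 0.001]]
wrist_force: [0.8, 0.7, 0.2]
grip_width: 0.0651
t 31.35 p [608.6 218.1 207.9] jaw yaw 40.0 grip 65.1 F [0.8 0.7 0.2]
[400.0, -20.0, 250.0, 40.0] offset [ -43.2 -312.6   48.5] rot [-0.     0.001 -0.004]
[243.0, 603.0, 208.0, 68.0] offset [  -0.8  -32.9 -529.9] rot [-0.489  0.002 -0.003]
```

View pics/c21.png

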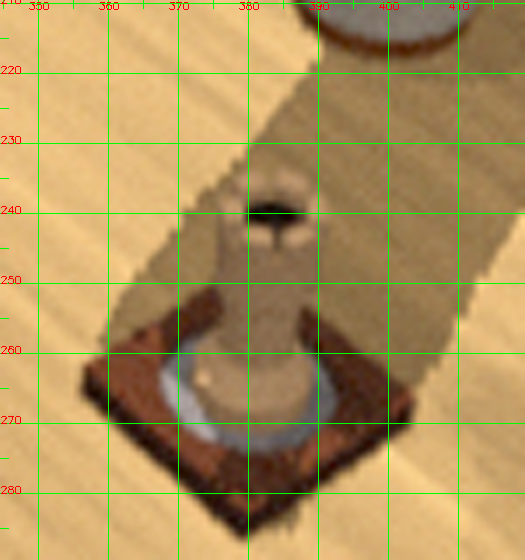

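The rook stands in its recess. I'll park the arm to check everything from above.

```bash
python3 -m pendant '{"offset":[[0,-3,-50],[0,-6,-100],[0,-10,-150],[0,-13,-205],[0,-16,-260],[0,-20,-315],[0,-23,-370],[0,-26,-425],[0,-29,-475],[0,-32,-515]],"rot":[[0,0,0],[-0.05,0,0],[-0.1,0,0],[-0.16,0,0],[-0.22,0,0],[-0.28,0,0],[-0.34,0,0],[-0.4,0,0],[-0.45,0,0],[-0.49,0,0]],"jaw":[65,65,65,65,65,65,65,65,65,65]}'
python3 - <<'E'
from cell import *;import cv2
cv2.imwrite('pics/scene20.png',read_camera('scene'));cv2.imwrite('pics/top20.png',read_camera('top'))
from m2 import *
Z=lambda u,v:zoom('top','20',u,v,40,32,9)
cv2.imwrite('pics/zt20.png',np.vstack([np.hstack([Z(203,244),Z(425,188)]),np.hstack([Z(390,246),Z(226,166)])]))
E
```

```text
clock: 32.65
position: [0.2501, 0.5936, 0.2052]
ee_rot: [[0.0, 0.371, 0.929], [0.002, 0.929, -0.371], [-1.0, 0.002, -0.0]]
wrist_force: [0.3, 0.3, -1.1]
grip_width: 0.065
```

View pics/zt20.png

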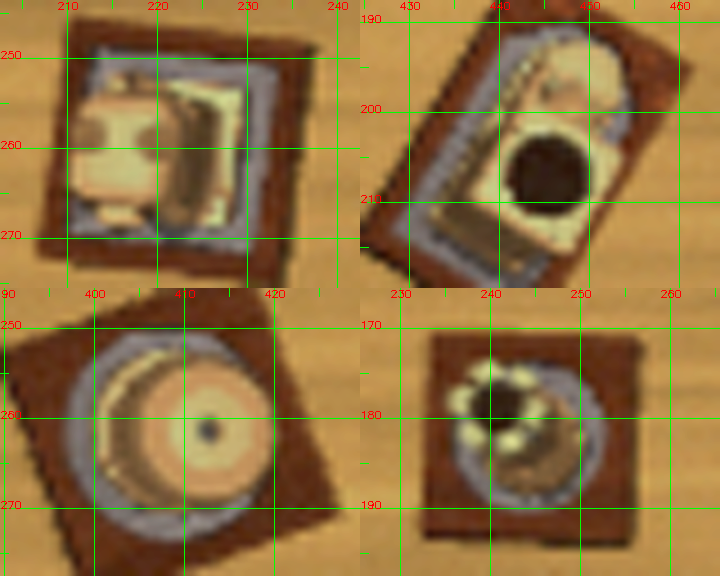

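View pics/scene20.png

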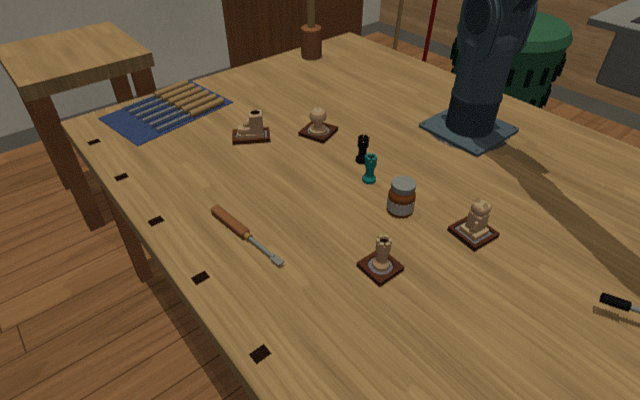

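All four stand in their recesses. In the top view the boot mouth is at (445.5,207), the mushroom tip at (412.7,261.5), the rook hole at (240.5,178.5), and the cat foot is centred within its felt. Now a numeric check against the board origins.

```bash
python3 - <<'E'
from m2 import *
def tri(a,b):
    o1,d1=ray('top',a);o2,d2=ray('scene',b)
    t=np.linalg.lstsq(np.stack([d1,-d2],1),o2-o1,rcond=None)[0];return ((o1+d1*t[0]+o2+d2*t[1])/2*1000).round(1)
for k,n,uv,z,b in(('boot','top',(445.5,207),.084,(523.4,-373.2)),('boot','scene',(254.5,112),.084,(523.4,-373.2)),('mush','top',(412.7,261.5),.083,(368.1,-275.2)),('rook','top',(240.5,178.5),.08,(607.5,217.8)),('rook','scene',(383,240),.08,(607.5,217.8)),
 ('cat foot corners mid','top',(221,260.5),.02,(372.4,280.1))):
    p=onz(n,uv,z)[:2]*1000; print(k,n,p.round(1),'dev',(p-b).round(1))
print('heights: boot',tri((445.5,207),(254.5,112)),'rook',tri((240.5,178.5),(383,240)))
for n in('scene','top'):
    d=cv2.absdiff(cv2.imread(f'pics/{n}0.png'),cv2.imread(f'pics/{n}20.png')).max(2)
    rs={'scene':dict(jar=(385,172,35,48),gouge=(208,202,80,68)),'top':dict(jar=(260,222,32,32),gouge=(286,117,86,22))}[n]
    for k,(u,v,w,h) in rs.items(): print(n,k,'max diff',d[v:v+h,u:u+w].max(),'px>30:',(d[v:v+h,u:u+w]>30).sum())
E
python3 g.py
```

```text
boot top [ 524.2 -372.9] dev [0.8 0.3]
boot scene [ 523.2 -373. ] dev [-0.2  0.2]
mush top [ 369.2 -275.3] dev [ 1.1 -0.1]
rook top [607.9 218. ] dev [0.4 0.2]
rook scene [604.6 214.5] dev [-2.9 -3.3]
cat foot corners mid top [372.1 280.2] dev [-0.3  0.1]
heights: boot [ 523.9 -372.6   84.5] rook [607.4 217.2  83.9]
scene jar max diff 21 px>30: 0
scene gouge max diff 124 px>30: 250
top jar max diff 10 px>30: 0
top gouge max diff 14 px>30: 0
t 32.75 p [246.2 595.9 204.9] jaw yaw 68.5 grip 65.1 F [-0.  -0.3 -0.8]
```

Everything checks out. The gouge difference in the scene box comes from the boot that left that area, since the top view shows none. I'll let the arm settle, then hand in.

```bash
python3 -m pendant '{"offset":[[0,0,0],[0,0,0],[0,0,0],[0,0,0]],"rot":[[0,0,0],[0,0,0],[0,0,0],[0,0,0]],"jaw":[65,65,65,65]}' && python3 -c "
from cell import *
print(hand_in())"
```

```text
clock: 33.25
position: [0.2526, 0.5915, 0.204]
ee_rot: [[0.0, 0.374, 0.927], [-0.0, 0.927, -0.374], [-1.0, 0.0, 0.0]]
wrist_force: [-0.1, 0.6, -0.5]
grip_width: 0.0647
the job is handed in; nothing more can be done
None
```

All four carvings are standing in their own recesses: the cat in the square one, the boot toe to the cut-corner end, the mushroom in the larger round one and the pale rook in the smaller one. I handed the job in at about 33 s with the arm parked clear, and none of them tipped on the way.

- **Position:** in the last pictures the top-view positions were within about 1.5 mm of the board origins for all four. The scene view agreed for the boot but put the rook about 4 mm off, with the crown centre picked by eye at an assumed height. All of this is inside the 13 mm limit.
- **Height:** for the boot, the two views together gave 84.5 mm, matching 84 expected, so its foot is flat on the felt. For the rook they gave 83.9 mm on a crown point that is hard to place, so that is only a rough check. I did not measure the cat's or mushroom's height, but both looked upright and inside the rim.
- **Bystanders:** the oil jar shows no change in either view. The gouge shows none from above. In the scene view its box did differ from the start, which I put down to the boot having left that part of the picture.

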